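Free the seam and crack open the stuck drying-chamber lid

ROBOT

A 6-joint arm with a two-finger parallel gripper is mounted at the origin on the work surface. World frame = base frame: x ahead of the robot, y to its left, z up, the work surface at z = 0. Lengths are in m, angles in rad, forces in N, time in s.
With the tool pointing down it reaches from about 0.3 to 0.875 m from the base axis. Payload 6.4 kg.
Tool frame: the origin (TCP) lies at the very end of the fingers, on their centre line; the grasp point (between the pads) lies tcp_to_grasp behind it (tcp_to_grasp is the distance from the TCP to the grasp point, in m); z points along the fingers, y is the direction in which the jaws open and shut (so a half turn about z gives the same grasp; the last joint's range is limited). The gripper opens to 85 mm and grips with 20 to 120 N. Pads are 22 mm wide; open, the fingers measure 114 mm over their backs; the gripper's body (76 mm by 85 mm) begins 54 mm behind the grasp point. The pads swing forward as they close: fully open they stand 13 mm farther back than shut.
Start: joints at [1.07, 0.181, 1.607, -0, 1.354, -0.206], TCP at [0.167, 0.55, 0.231] pointing down, gripper open.
Joint ranges: [-2.99, 2.99], [-0.89, 2.07], [0.3, 2.58], [-1.14, 4.28], [0, 2.63], [-3.12, 3.12]. Speed limits (rad/s): [2.57, 2.57, 3.01, 3.14, 3.14, 3.14].

INTERFACE

Orientations are given as a unit quaternion [w, x, y, z].
In Python, from bench import get_obs, camera, hand_in, tcp_to_grasp gives the robot as it stands.
- The arm moves only by the shell command python3 -m inch 'ROWS' [OPENING]. ROWS is JSON, a list of rows, each an object with "delta_pos": the shift along the tool's x, y, z in cm, a list of three; "rotation": the turn, a rotation vector about the tool's x, y, z in rad, a list of three. In form: [{"delta_pos": [x, y, z], "rotation": [rx, ry, rz]}, ...]. A call has 1 to 10 rows; each row shifts and turns the commanded pose from where the row before left it, along the tool's axes as they then stand; what a row does not reach is not made up. A row lasts 1/10 s, in which the tool goes at most 50 mm and 8.59 degrees, less where a joint would pass 70% of its speed; a pose out of reach is approached as far as the arm can. A call is refused whole if a number of a shift passes 5 or a number of a turn 0.15, either way. A call with a gripper value outside its range is refused whole. OPENING is the finger opening in cm, from 0 to 8.54, set as the call begins (- or left out, the last holds). The fingers move at their own pace and stop on an object; the grip force is fixed at half the most. Time passes only in rows, so rows that do not move let the fingers close. It gives the time, the measured TCP pose, the force and the opening at its end, in the units of the state.
- get_obs(): the state, without advancing time (a new reading comes with each control period).
- camera(name): name is "scene" or "top" or "wrist"; returns a dict with "color" (400x640x3 uint8, red, green, blue), "vfov" (degrees; the focal length in pixels is half the picture's height over the tangent of half this angle, whatever the lens; pixels are square), "cx", "cy" (the principal point, pixels), "k1" (the pictures are not rectified: a ray, as slopes to the right and down, at radius r is drawn at 1 + k1 r^2 times it, then the intrinsics apply), "eye" and "orientation" of the camera in the world; the wrist camera has in their place "T_tool_cam" (4x4, takes a point from camera to tool coordinates, whose origin is the TCP and whose axes are the flange's). Camera axes: x right, y down, z forward; pixel columns grow to the right and rows downward; lengths in m; the calibration is good to about 2 mm. A picture is of the moment at which its call begins: read the wrist's pose just before it. There is no depth.
- hand_in(): hands the job in, once; it reports no verdict.
The state is a dict: "time_s": time; "q": joint angles; "dq": joint speeds; "joint_efforts": joint torques, N m; "eef_pos": TCP position; "eef_rot": TCP orientation; "wrist_force": force on the tool from outside, world axes, zero at the start; "torque": the same for the moment, N m; "opening": opening from 0.0 (shut) to 1.0 (fully open).
Only numpy, scipy, OpenCV 4.12 (cv2) and the standard library are available. Lean on these libraries where they do the work, as an engineer would, in place of code of your own. Each camera call takes 0.05 s, during which the arm holds its last target.

TASK

Take the pick from its stand and draw its tip slowly, about 2 to 3 cm a second, along the bottom of the seam groove at the front of the drying chamber's lid, from the left end to the right end (left and right as seen from the robot), then hang the pick back in its stand. Next grip the lid by its bar, pull until the sticky seal breaks, and hold the lid just ajar, its front edge raised about 25 mm, without letting it fly up: finish there, still holding the lid by the bar. Leave the jar, motor and parts bin where they are.

Things in the scene. Friction and masses are not known exactly. Their poses are not given: they have to be found in the camera images.
- chamber: The drying chamber, a white box fixed to the bench, 200 mm (x) by 220 mm (y) by 75 mm high, turned up to 15 degrees. Origin: centre of its underside; -x is its front (towards the robot), +y its left as seen from the robot, z up. A black and a steel stub stand 12 mm out of the front face at half height.
- seam_mid (a point): Middle of the seam groove's bottom, 87 mm in front of the chamber's origin, 65 mm above the bench; axes as the chamber's. The groove runs along y between the front fence and the lid's front edge, 10 mm wide, 10 mm deep, open above. Steel lugs, rising 7 mm above the lid, close its ends; their inner faces are at y = +60 mm (left end) and y = -60 mm (right end).
- lid (a joint): Angle of the lid (rad): 0 shut, grows as its front edge rises, to a stop at 0.36; 0.14 rad lifts the edge 25 mm. The seal resists most when shut: the upward pull needed at the bar is 12 to 20 N, different from case to case. With the bar 14 mm up the seal's part has halved; at 30 mm it is nearly gone, leaving 2 to 6 N of lid weight. Let go, the lid falls shut.
- lid_edge (a point): Middle of the lid's upper front edge, 179 mm in front of the hinge and 75 mm above the bench when shut; axes of the lid. The lid is an aluminium plate, 173 x 220 x 12 mm, about 0.6 kg, hinged along y at the chamber's far side.
- lid_bar (a point): Middle of the lid's round steel bar, a handle 14 mm thick and 120 mm long along the chamber's y, on two posts 104 mm apart (10 mm thick). With the lid shut its axis is 115 mm above the bench, 40 mm above the lid's top and 45 mm in front of the chamber's origin; it moves and turns with the lid (axes of the lid).
- lid_hinge (a point): Point on the hinge axis (along the chamber's y), 97 mm behind the chamber's origin, 63 mm above the bench; fixed to the chamber. The bar's axis lies 142 mm in front of it and 52 mm above it when shut.
- pick: The seam pick, 135 mm long, 80 g, standing upright, tip down, in its stand. Origin at the tip; z along the pick up to the handle's end. Steel tip 5 mm thick for 15 mm, widening to a 14 mm shank at 32 mm; black collar 34 mm wide from 55 to 60 mm; round wooden handle 16 mm thick from 60 to 135 mm.
- pick_tip (a point): The tip of the pick, its origin; axes as the pick's.
- stand: The pick's stand, fixed, left or right of the chamber: a black block 70 x 70 mm, 60 mm high, on an 84 mm square foot, with a 22 mm round hole down its middle. The pick hangs in it by its collar, which lies on the block's top, tip 5 mm and handle 65 to 140 mm above the bench. Origin: centre of the underside, z up.
- jar: Bystander: an amber jar with a white cap, 68 mm wide, 100 mm high, origin under its centre.
- motor: Bystander: an opened small motor, 80 mm wide on four feet, with a shaft up to 67 mm high; origin under its centre.
- bin: Bystander: an empty blue parts bin, 100 x 150 x 60 mm high; origin under its centre.
Things that resemble listed ones, but are neither listed nor needed, are in the scene too. Leave any green or red look-alike of the pick alone.

How it is judged:
On the way, in this order (a step that is already met when the one before it is completed fails the run):
1. the pick's tip is down in the groove at its left end (within 18 mm of the left lug) (z of pick_tip in the frame of seam_mid between -0.004 and 0.006 m and x of pick_tip in the frame of seam_mid between -0.006 and 0.006 m and y of pick_tip in the frame of seam_mid above 0.042 m), for 0.1 s.
2. the tip, still down in the groove, passes left of the middle (z of pick_tip in the frame of seam_mid between -0.004 and 0.006 m and x of pick_tip in the frame of seam_mid between -0.006 and 0.006 m and y of pick_tip in the frame of seam_mid between 0.014 and 0.03 m), for 0.06 s.
3. the tip, still down in the groove, passes at the middle (z of pick_tip in the frame of seam_mid between -0.004 and 0.006 m and x of pick_tip in the frame of seam_mid between -0.006 and 0.006 m and y of pick_tip in the frame of seam_mid between -0.008 and 0.008 m), for 0.06 s.
4. the tip, still down in the groove, passes right of the middle (z of pick_tip in the frame of seam_mid between -0.004 and 0.006 m and x of pick_tip in the frame of seam_mid between -0.006 and 0.006 m and y of pick_tip in the frame of seam_mid between -0.03 and -0.014 m), for 0.06 s.
5. the tip is down in the groove at its right end (within 18 mm of the right lug) (z of pick_tip in the frame of seam_mid between -0.004 and 0.006 m and x of pick_tip in the frame of seam_mid between -0.006 and 0.006 m and y of pick_tip in the frame of seam_mid below -0.042 m), for 0.1 s.
6. the pick hangs upright in its stand again, let go (horizontal distance between pick_tip and stand below 0.01 m and z of pick_tip in the frame of stand below 0.012 m and angle between pick's own z axis and vertical below 0.12 rad and contact force between the fingers and pick below 0.1 N), for 0.2 s.
7. the lid has broken free and is held ajar by the fingers (front edge above about 14 mm) (value of joint lid above 0.08 rad and contact force between the fingers and lid above 1 N), for 0.2 s.
At the end, for the whole second after the job is handed in: The lid is still and ajar, at 0.08 to 0.22 rad (front edge raised 14 to 39 mm), held there by the gripper's fingers, and the pick hangs upright in its stand: tip within 10 mm of the hole's axis and less than 12 mm above the stand's underside (all of step 7 and value of joint lid below 0.22 rad and velocity of joint lid between -0.05 and 0.05 rad/s and horizontal distance between pick_tip and stand below 0.01 m and z of pick_tip in the frame of stand below 0.012 m and angle between pick's own z axis and vertical below 0.12 rad); the arm keeps its last pose, push and grip.
It fails at once if the pick is rushed along the groove: faster than 0.08 m/s with its tip down in the groove more than 20 mm from either end (z of pick_tip in the frame of seam_mid between -0.004 and 0.006 m and x of pick_tip in the frame of seam_mid between -0.006 and 0.006 m and y of pick_tip in the frame of seam_mid between -0.04 and 0.04 m and linear speed of pick above 0.08 m/s).
It fails at once if the lid flies up past 0.30 rad (front edge more than about 53 mm up) (value of joint lid above 0.3 rad).
It fails at once if a bystander (jar, motor or bin) is pushed more than 20 mm away or the jar is tipped (distance of any of jar, motor, bin from where it was at the start of the episode above 0.02 m or angle between jar's own z axis and vertical above 0.4 rad).
It also fails if it takes over 64 s, if anything falls off the work surface, if the arm or the gripper's body presses on something with over 40 N, if the wrist force passes 120 N, or if a joint passes its speed limit or range.

## Working session

There is one attempt and no reset: what is moved stays moved. The work goes in short steps, Python scripts to look and compute and a shell command to move; the robot and the scene stay as the last step left them, time stands still between calls to the robot, and variables do not carry over. Pictures are saved under pics/ and viewed, and the job is handed in when it is done.

```bash
ls; mkdir -p pics; python3 - <<'E'
from bench import get_obs, camera, tcp_to_grasp
import cv2
print(tcp_to_grasp, get_obs())
for n in ("scene","top","wrist"):
    c=camera(n); cv2.imwrite(f"pics/{n}0.png",c["color"][:,:,::-1]); c.pop("color"); print(n,c)
E
```

```text
pics
0.0187 {'time_s': 0.0, 'q': array([ 1.06970714e+00,  1.81553179e-01,  1.60802608e+00, -3.15777569e-05,
        1.35377624e+00, -2.06293005e-01]), 'dq': array([ 1.00426967e-03,  9.24945078e-04,  1.38699067e-03, -4.16229268e-05,
       -7.57189495e-04, -1.13662243e-03]), 'joint_efforts': array([ 1.16749445e-03, -4.44893861e+01, -3.51326108e+01, -1.39424951e-04,
        9.08457820e-03,  3.39710340e-06]), 'eef_pos': array([0.16677879, 0.54969928, 0.23036859]), 'eef_rot': array([-2.90831237e-04,  1.46861505e-01,  9.89156672e-01, -8.32204012e-04]), 'wrist_force': array([-0.42640946, -0.43242515,  0.32031453]), 'torque': array([-0.04942847, -0.00731176, -0.0012137 ]), 'opening': 0.9988873745697218}
scene {'vfov': 44.312867647403266, 'cx': 322.21767052438804, 'cy': 190.61582367912249, 'k1': 0.05199770676902889, 'eye': array([1.07712047, 0.45858864, 0.81965884]), 'orientation': array([-0.16035857,  0.37579826,  0.84806773, -0.33740468])}
top {'vfov': 54.66723700656029, 'cx': 310.9306489632955, 'cy': 201.59945323453223, 'k1': -0.08751816842851587, 'eye': array([ 0.46591133, -0.00345452,  1.00039783]), 'orientation': array([-0.04054152,  0.70821538, -0.7031978 ,  0.04796066])}
wrist {'vfov': 63.00941379476463, 'cx': 320.48090389812467, 'cy': 202.48158039933315, 'k1': -0.06339188188451726, 'T_tool_cam': array([[ 2.86212819e-04, -9.64578949e-01, -2.63794181e-01,
         6.63849403e-02],
       [ 9.99999957e-01,  2.59339636e-04,  1.36694649e-04,
        -2.64693835e-04],
       [-6.34404935e-05, -2.63794209e-01,  9.64578981e-01,
        -1.43519243e-01],
       [ 0.00000000e+00,  0.00000000e+00,  0.00000000e+00,
         1.00000000e+00]])}
```

View pics/scene0.png

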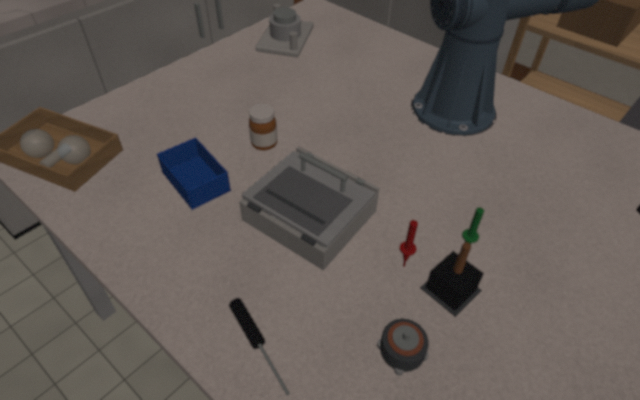

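View pics/top0.png

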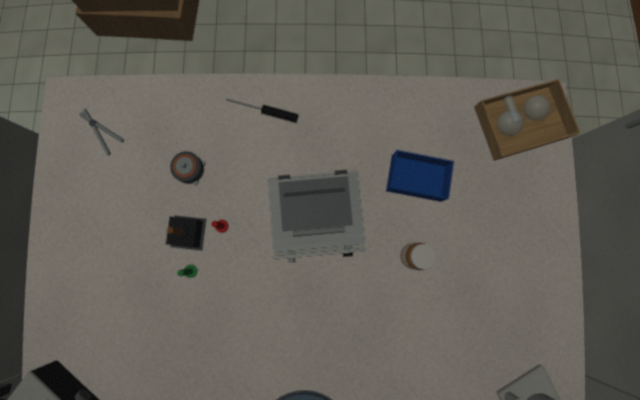

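View pics/wrist0.png

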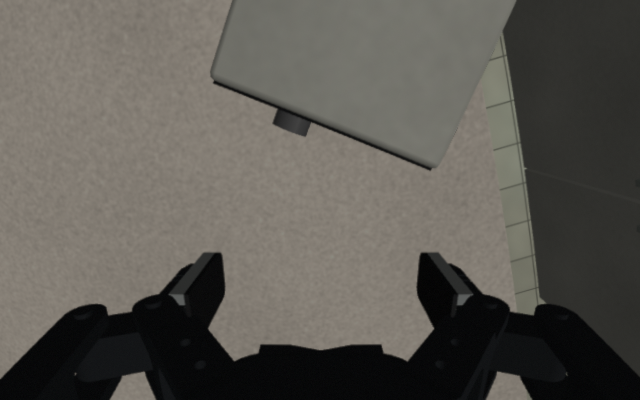

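```bash
cat > h.py <<'E'
import numpy as np, cv2
from scipy.spatial.transform import Rotation as R
from bench import get_obs, camera, tcp_to_grasp
def q2R(q): return R.from_quat([q[1],q[2],q[3],q[0]]).as_matrix()
def shot(n):
    o=get_obs(); c=camera(n)
    if n=="wrist":
        Rt=q2R(o["eef_rot"]); T=c["T_tool_cam"]; Rc=Rt@T[:3,:3]; e=o["eef_pos"]+Rt@T[:3,3]
    else: Rc=q2R(c["orientation"]); e=np.array(c["eye"])
    f=200/np.tan(np.radians(c["vfov"]/2))
    K=np.array([[f,0,c["cx"]],[0,f,c["cy"]],[0,0,1]])
    return dict(img=c["color"][:,:,::-1].copy(),K=K,D=np.array([c["k1"],0,0,0,0.]),R=Rc,e=e)
def rays(s,px):
    u=cv2.undistortPoints(np.array(px,float).reshape(-1,1,2),s["K"],s["D"]).reshape(-1,2)
    return np.c_[u,np.ones(len(u))]@s["R"].T
def plane(s,px,z):
    d=rays(s,px); return s["e"]+d*((z-s["e"][2])/d[:,2])[:,None]
def proj(s,P):
    rv=cv2.Rodrigues(s["R"].T)[0]; t=-s["R"].T@s["e"]
    return cv2.projectPoints(np.array(P,float).reshape(-1,1,3),rv,t,s["K"],s["D"])[0].reshape(-1,2)
def tri(ss,pxs):
    A=np.zeros((3,3));b=np.zeros(3)
    for s,p in zip(ss,pxs):
        d=rays(s,[p])[0]; d/=np.linalg.norm(d); M=np.eye(3)-np.outer(d,d); A+=M;b+=M@s["e"]
    return np.linalg.solve(A,b)
def crop(s,x0,y0,x1,y1,k,name):
    im=cv2.resize(s["img"][y0:y1,x0:x1],None,fx=k,fy=k,interpolation=cv2.INTER_CUBIC)
    im=cv2.convertScaleAbs(im,alpha=1.7); cv2.imwrite("pics/"+name,im)
E
python3 - <<'E'
from h import *
s=shot("top"); crop(s,150,150,390,290,3.3,"topc.png")
t=shot("scene"); crop(t,230,130,490,320,3,"scenec.png")
print(plane(s,[(186,233),(316,214),(415,255),(186,167),(420,175)],0.06))
E
```

```text
[[ 0.50474259  0.29141518  0.06      ]
 [ 0.5539439  -0.02552715  0.06      ]
 [ 0.45530331 -0.26715533  0.06      ]
 [ 0.66888504  0.2991737   0.06      ]
 [ 0.65343469 -0.28496335  0.06      ]]
```

View pics/topc.png

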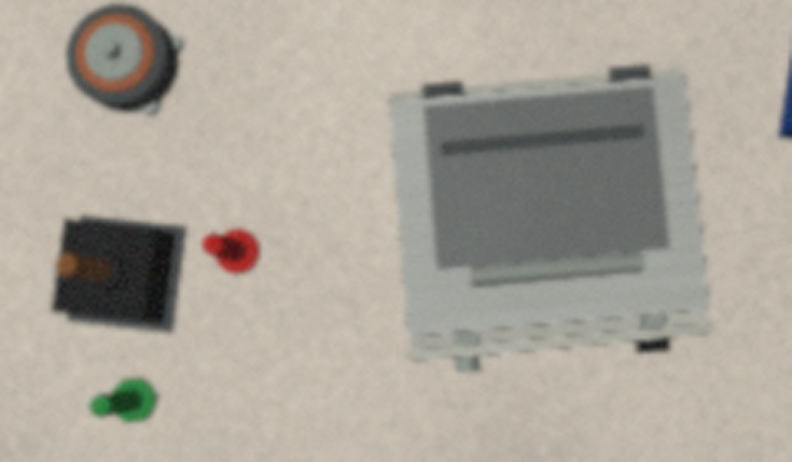

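View pics/scenec.png

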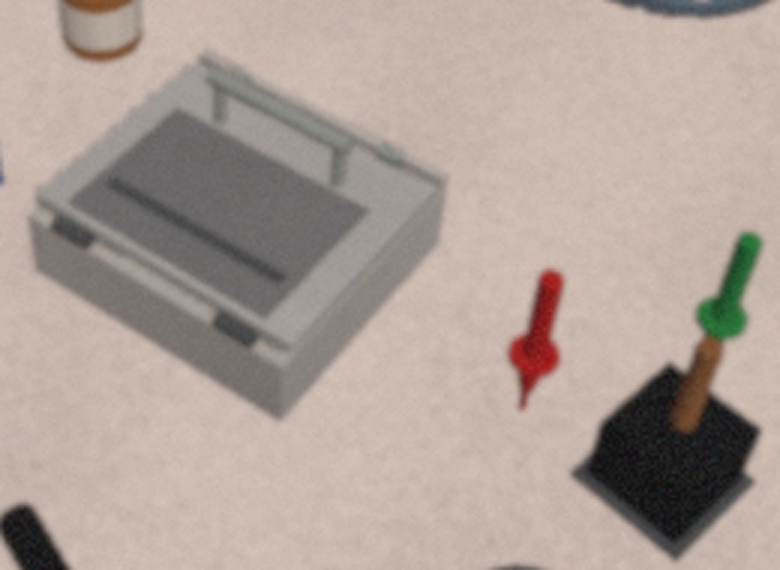

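```bash
python3 - <<'E'
from h import *
s=shot("top");t=shot("scene")
f=lambda x,y:(150+x/3.3,150+y/3.3)
g=lambda x,y:(230+x/3,130+y/3)
print("pick top",tri([s,t],[f(66,264),g(712,345)]),plane(s,[f(66,264)],.138),plane(t,[g(712,345)],.138))
b=plane(s,[f(472,276),f(643,261)],.118); print("bar",b,np.linalg.norm(b[0]-b[1])); d=b[0]-b[1]
th=np.arctan2(-d[0],d[1]); m=b.mean(0); fx=np.array([np.cos(th),np.sin(th)])
print("yaw",th,np.degrees(th),"chamber",m[:2]+.045*fx)
print("bar tri ends", tri([s,t],[f(472,276),g(350,140)]),tri([s,t],[f(643,261),g(207,72)]))
print("hinge corners lid", plane(s,[f(390,93),f(687,70)],.075))
print("front corners", plane(s,[f(409,360),f(711,335)],.075))
print("stand foot corners",plane(s,[f(187,228),f(172,331)],.005), "top left",plane(s,[f(65,219),f(53,311)],.06))
print("red,green",plane(s,[f(239,250),f(137,400)],.0),plane(s,[f(212,244),f(101,405)],.12))
E
```

```text
pick top [0.50734933 0.30431472 0.13854573] [[0.50780864 0.30375579 0.138     ]] [[0.50626546 0.30481751 0.138     ]]
bar [[ 0.5032515   0.02788882  0.118     ]
 [ 0.51439249 -0.0902143   0.118     ]] 0.1186274392906634
yaw 0.09405439114865424 5.388919657490495 chamber [ 0.5536231  -0.02693653]
bar tri ends [0.50275506 0.0285481  0.11801717] [ 0.51521338 -0.0913428   0.11458114]
hinge corners lid [[ 0.63899155  0.09142475  0.075     ]
 [ 0.65816693 -0.12774469  0.075     ]]
front corners [[ 0.44443055  0.07399319  0.075     ]
 [ 0.46357377 -0.14352766  0.075     ]]
stand foot corners [[0.54355208 0.25600425 0.005     ]
 [0.46313803 0.26489498 0.005     ]] top left [[0.54506956 0.33392676 0.06      ]
 [0.47675733 0.33975032 0.06      ]]
red,green [[0.52700567 0.21544259 0.        ]
 [0.40930832 0.29199971 0.        ]] [[0.52364758 0.20814221 0.12      ]
 [0.41229137 0.28148673 0.12      ]]
```

```bash
python3 -m inch '[{"delta_pos":[0,0,0],"rotation":[0,0,-0.128]},{"delta_pos":[0,0,0],"rotation":[0,0,-0.128]},{"delta_pos":[0,0,0],"rotation":[0,0,-0.128]},{"delta_pos":[-3.5,-3.05,0],"rotation":[0,0,0]},{"delta_pos":[-3.5,-3.05,0],"rotation":[0,0,0]},{"delta_pos":[-3.5,-3.05,0],"rotation":[0,0,0]},{"delta_pos":[-3.5,-3.05,0],"rotation":[0,0,0]},{"delta_pos":[-3.5,-3.05,0],"rotation":[0,0,0]}]' 6; cat > st.py <<'E'
from h import *
o=get_obs(); M=q2R(o["eef_rot"]); print(o["time_s"].__round__(2) if hasattr(o["time_s"],'__round__') else o["time_s"],"pos",o["eef_pos"].round(4)); print("x_t",M[:,0].round(4),"y_t",M[:,1].round(4),"z_t",M[:,2].round(4)); print("F",np.round(o["wrist_force"],2),"T",np.round(o["torque"],2),"op",round(float(o["opening"]),3),"q",np.round(o["q"],3))
E
python3 st.py
```

```text
time_s: 1.15
eef_pos: [0.3562, 0.4127, 0.2315]
eef_rot: [0.0, -0.045, 0.999, 0.0]
wrist_force: [0.3, 0.4, -0.3]
opening: 0.705
1.15 pos [0.3562 0.4127 0.2315]
x_t [-9.96e-01 -8.94e-02 -3.00e-04] y_t [-8.94e-02  9.96e-01  2.00e-04] z_t [ 3.e-04  3.e-04 -1.e+00]
F [ 0.34  0.4  -0.32] T [ 0.08 -0.02 -0.05] op 0.705 q [ 0.641  0.114  1.683  0.     1.345 -1.019]
```

```bash
python3 -m inch '[{"delta_pos":[-3.5,-3.05,0],"rotation":[0,0,0]},{"delta_pos":[-3.5,-3.05,0],"rotation":[0,0,0]},{"delta_pos":[-3.5,-3.05,0],"rotation":[0,0,0]},{"delta_pos":[-3.5,-3.05,0],"rotation":[0,0,0]},{"delta_pos":[0,0,0],"rotation":[0,0,0]},{"delta_pos":[0,0,0],"rotation":[0,0,0]}]'; python3 st.py; python3 - <<'E'
from h import *
s=shot("wrist"); cv2.imwrite("pics/w1.png",cv2.convertScaleAbs(s["img"],alpha=1.7))
print(proj(s,[[.507,.3045,.14],[.507,.3045,.065]]))
E
```

```text
time_s: 1.75
eef_pos: [0.5058, 0.304, 0.2309]
eef_rot: [-0.0, -0.043, 0.999, 0.0]
wrist_force: [-0.7, -0.1, -0.0]
opening: 0.701
1.75 pos [0.5058 0.304  0.2309]
x_t [-9.962e-01 -8.660e-02  8.000e-04] y_t [-8.660e-02  9.962e-01  1.000e-04] z_t [-8.e-04  0.e+00 -1.e+00]
F [-0.7  -0.08 -0.01] T [ 0.02 -0.    0.01] op 0.701 q [ 0.34   0.215  1.568  0.     1.36  -1.318]
[[321.49860047 207.22590401]
 [321.25046179 185.79739952]]
```

View pics/w1.png

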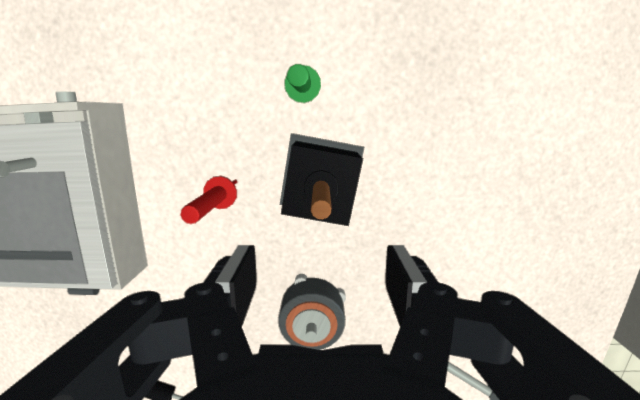

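```bash
python3 - <<'E'
from h import *
s=shot("wrist"); crop(s,270,125,370,235,6,"w1c.png")
hsv=cv2.cvtColor(s["img"],cv2.COLOR_BGR2HSV)
m=((hsv[...,0]<20)&(hsv[...,1]>110)&(hsv[...,2]>40)).astype(np.uint8); m[:, :290]=0;m[:,350:]=0;m[:150]=0;m[230:]=0
c=max(cv2.findContours(m,0,2)[0],key=cv2.contourArea); print(cv2.boundingRect(c))
x,y,w,h=cv2.boundingRect(c)
p=(x+w/2-.5,y+h-w/2-.5);print(p, plane(s,[p],.14))
E
```

```text
(310, 182, 21, 39)
(320.0, 210.0) [[0.50840704 0.30440019 0.14      ]]
```

View pics/w1c.png

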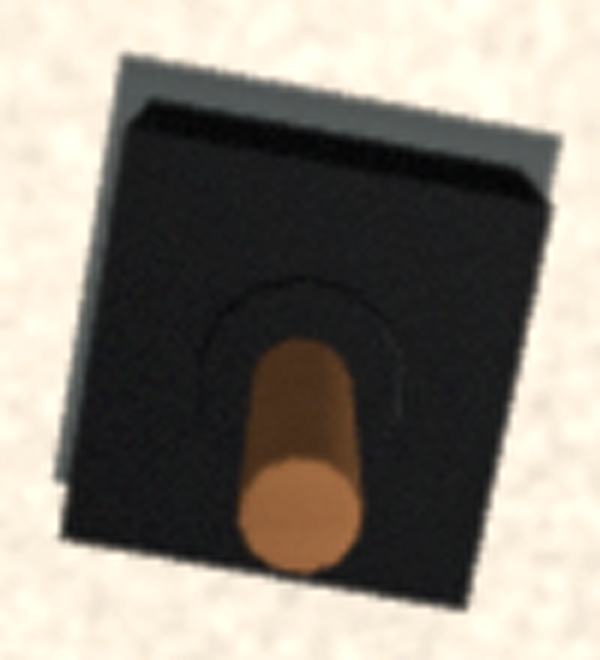

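```bash
python3 - <<'E'
from h import *
s=shot("wrist")
P=plane(s,[(270+x/6-.4,125+y/6-.4) for x,y in [(128,130),(550,207),(467,608),(62,540)]],.06)
print(P,P.mean(0),[np.linalg.norm(P[i]-P[i-1]) for i in range(4)])
print(plane(s,[(270+301/6-.4,125+516/6-.4)],.14), plane(s,[(270+301/6-.4,125+370/6-.4)],.066))
E
```

```text
[[0.47082404 0.27364647 0.06      ]
 [0.47698963 0.34217232 0.06      ]
 [0.54604778 0.33643104 0.06      ]
 [0.54013761 0.26713464 0.06      ]] [0.50849976 0.30484612 0.06      ] [np.float64(0.06961878547072999), np.float64(0.06880266351055082), np.float64(0.06929639291128799), np.float64(0.06954798011879539)]
[[0.50842855 0.30486063 0.14      ]] [[0.50605198 0.30451564 0.066     ]]
```

```bash
python3 -m inch '[{"delta_pos":[-0.28,0.06,1],"rotation":[0,0,0]},{"delta_pos":[0,0,3],"rotation":[0,0,0]},{"delta_pos":[0,0,3],"rotation":[0,0,0]},{"delta_pos":[0,0,3],"rotation":[0,0,0]},{"delta_pos":[0,0,3],"rotation":[0,0,0]},{"delta_pos":[0,0,2],"rotation":[0,0,0]},{"delta_pos":[0,0,0],"rotation":[0,0,0]},{"delta_pos":[0,0,0],"rotation":[0,0,0]}]'; python3 st.py; python3 - <<'E'
from h import *
s=shot("wrist"); cv2.imwrite("pics/w2.png",cv2.convertScaleAbs(s["img"],alpha=1.7))
E
```

```text
time_s: 2.7
eef_pos: [0.5074, 0.3063, 0.0812]
eef_rot: [-0.0, -0.045, 0.999, -0.0]
wrist_force: [0.5, -0.5, 0.8]
opening: 0.706
2.7 pos [0.5074 0.3063 0.0812]
x_t [-9.959e-01 -9.020e-02  7.000e-04] y_t [-9.020e-02  9.959e-01 -2.000e-04] z_t [-7.e-04 -2.e-04 -1.e+00]
F [ 0.46 -0.54  0.8 ] T [-0.02  0.01 -0.02] op 0.706 q [ 0.343  0.393  1.669  0.     1.08  -1.318]
```

View pics/w2.png

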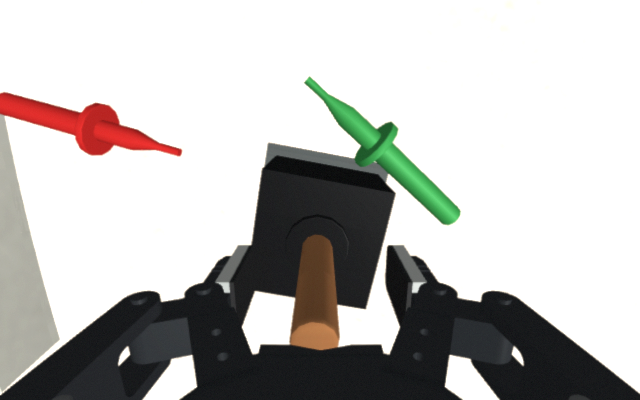

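```bash
python3 -m inch '[{"delta_pos":[0,0,0],"rotation":[0,0,0]},{"delta_pos":[0,0,0],"rotation":[0,0,0]},{"delta_pos":[0,0,0],"rotation":[0,0,0]},{"delta_pos":[0,0,0],"rotation":[0,0,0]},{"delta_pos":[0,0,0],"rotation":[0,0,0]},{"delta_pos":[0,0,0],"rotation":[0,0,0]},{"delta_pos":[0,0,0],"rotation":[0,0,0]}]' 0; python3 st.py
```

```text
time_s: 3.45
eef_pos: [0.5086, 0.3059, 0.0822]
eef_rot: [0.001, -0.045, 0.999, 0.0]
wrist_force: [-0.8, -0.8, 4.9]
opening: 0.17
3.45 pos [0.5086 0.3059 0.0822]
x_t [-0.996  -0.0891 -0.0013] y_t [-8.91e-02  9.96e-01  3.00e-04] z_t [ 1.3e-03  4.0e-04 -1.0e+00]
F [-0.85 -0.76  4.88] T [-0.02  0.16 -0.01] op 0.17 q [ 0.342  0.392  1.668 -0.     1.08  -1.318]
```

```bash
python3 -m inch '[{"delta_pos":[0,0,-1],"rotation":[0,0,0]},{"delta_pos":[0,0,-3],"rotation":[0,0,0]},{"delta_pos":[0,0,-3],"rotation":[0,0,0]},{"delta_pos":[0,0,-4],"rotation":[0,0,0]},{"delta_pos":[0,0,-4],"rotation":[0,0,0]},{"delta_pos":[0,0,0],"rotation":[0,0,0]}]'; python3 st.py;python3 - <<'E'
from h import *
s=shot("wrist"); cv2.imwrite("pics/w3.png",s["img"])
t=shot("scene");crop(t,380,150,540,320,3.5,"s3.png")
E
```

```text
time_s: 4.05
eef_pos: [0.5112, 0.307, 0.2387]
eef_rot: [0.006, -0.045, 0.999, 0.002]
wrist_force: [0.6, 0.4, -0.4]
opening: 0.169
4.05 pos [0.5112 0.307  0.2387]
x_t [-0.9959 -0.0892 -0.0112] y_t [-0.0893  0.996   0.0029] z_t [ 0.0109  0.0039 -0.9999]
F [ 0.59  0.41 -0.37] T [0.01 0.   0.  ] op 0.169 q [ 0.342  0.214  1.553  0.     1.363 -1.318]
```

View pics/w3.png

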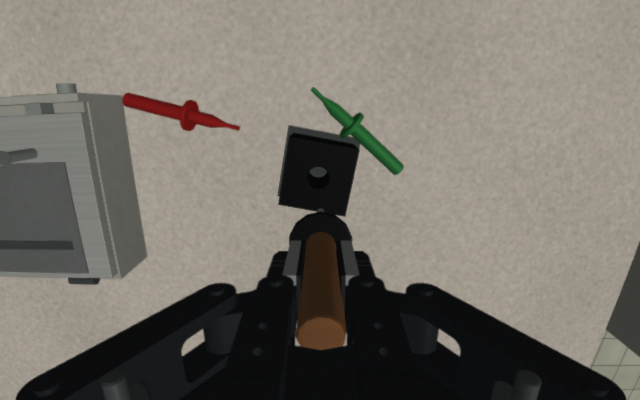

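View pics/s3.png

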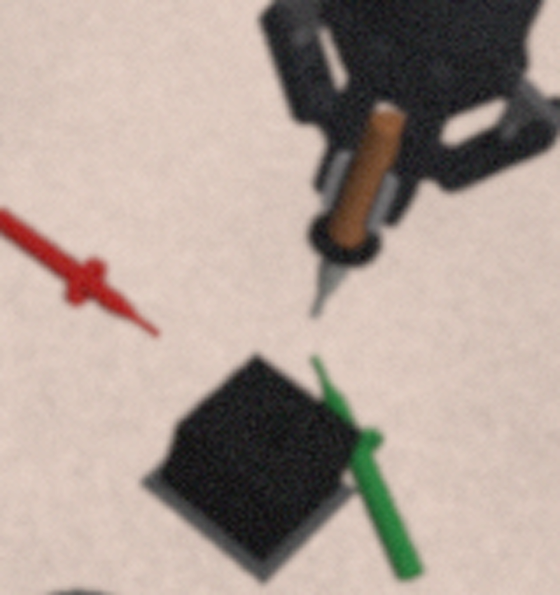

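```bash
python3 -m inch '[{"delta_pos":[0.8,-3.72,0],"rotation":[0,0,0]},{"delta_pos":[0.8,-3.72,0],"rotation":[0,0,0]},{"delta_pos":[0.8,-3.72,0],"rotation":[0,0,0]},{"delta_pos":[0.8,-3.72,0],"rotation":[0,0,0]},{"delta_pos":[0.8,-3.72,0],"rotation":[0,0,0]},{"delta_pos":[0.8,-3.72,0],"rotation":[0,0,0]},{"delta_pos":[0.8,-3.72,0],"rotation":[0,0,0]},{"delta_pos":[0.8,-3.72,0],"rotation":[0,0,0]},{"delta_pos":[0.8,-2,0],"rotation":[0,0,0]},{"delta_pos":[0,0,0],"rotation":[0,0,0]}]'; python3 -m inch '[{"delta_pos":[0,0,0],"rotation":[0,0,0]},{"delta_pos":[0,0,0],"rotation":[0,0,0]}]'; python3 st.py;python3 - <<'E'
from h import *
s=shot("wrist"); cv2.imwrite("pics/w4.png",s["img"])
E
```

```text
time_s: 5.15
eef_pos: [0.463, -0.019, 0.2295]
eef_rot: [-0.002, -0.043, 0.999, 0.0]
wrist_force: [0.1, 1.0, -0.9]
opening: 0.173
time_s: 5.35
eef_pos: [0.4642, -0.0161, 0.2305]
eef_rot: [-0.001, -0.045, 0.999, 0.0]
wrist_force: [0.7, 0.2, -0.9]
opening: 0.171
5.35 pos [ 0.4642 -0.0161  0.2305]
x_t [-0.996  -0.0898  0.0014] y_t [-0.0898  0.996   0.001 ] z_t [-1.5e-03  9.0e-04 -1.0e+00]
F [ 0.7   0.16 -0.95] T [ 0.06  0.04 -0.02] op 0.171 q [-0.291 -0.072  1.874  0.     1.341 -1.952]
```

View pics/w4.png

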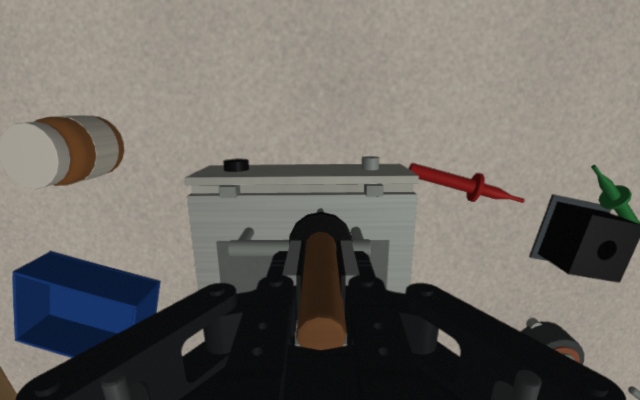

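```bash
python3 - <<'E'
from h import *
P=[];
for i in range(6): P.append(get_obs()["eef_pos"]); s=shot("wrist")
P=np.array(P); print(P.mean(0),P.std(0))
crop(s,170,140,430,270,3,"w4c.png")
T=np.array([.5535,-.0265]); th=np.radians(5.1); fx=np.array([np.cos(th),np.sin(th)]);fy=np.array([-fx[1],fx[0]])
s["e"]=s["e"]+P.mean(0)-P[-1]
for n,p in {"lugL in top":(-.087,.06,.082),"lugR":(-.087,-.06,.082),"lid edge L":(-.082,.11,.075),"lid edge R":(-.082,-.11,.075),"front top L":(-.1,.11,.075),"barL":(-.045,.06,.122),"seam":(-.087,0,.065)}.items():
    print(n,proj(s,[np.r_[T+fx*p[0]+fy*p[1],p[2]]])[0].round(1), )
E
```

```text
[ 0.46453254 -0.01613891  0.23101101] [0.00010671 0.00017303 0.00019626]
lugL in top [366.2 189.1]
lugR [236.1 189. ]
lid edge L [417.5 192.7]
lid edge R [186.4 192.4]
front top L [419. 174.]
barL [370.7 248.8]
seam [302.  185.1]
```

View pics/w4c.png

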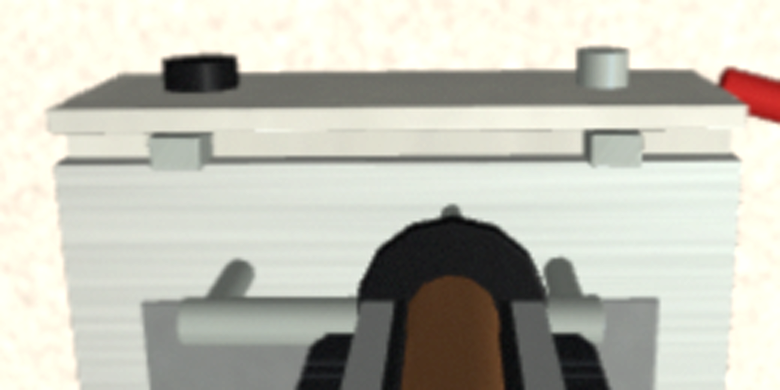

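```bash
python3 - <<'E'
from h import *
P=[]
for i in range(4): P.append(get_obs()["eef_pos"]); s=shot("wrist")
s["e"]=s["e"]+np.mean(P,0)-P[-1]
g=cv2.cvtColor(s["img"],cv2.COLOR_BGR2GRAY).astype(float)
# lid edge / fence edge rows by gradient at several columns
for c in (200,215,265,280,355,400,410):
    col=g[165:205,c-2:c+3].mean(1); print(c,np.round(col[10:36]).astype(int))
# row profile through groove and lugs
print(np.round(g[187:190,210:250].mean(0)).astype(int)); print(np.round(g[187:190,358:392].mean(0)).astype(int))
E
```

```text
200 [ 68  93 121 128 128 127 128 128 128 121 131 134 135 135 134 135 133 116
  73  67 108 124 124 125 128 129]
215 [ 69  99 124 129 129 129 129 130 129 115 129 133 134 134 133 133 130 101
  68  71 114 126 126 127 129 129]
265 [ 70 115 132 134 134 135 135 136 136 131 130 130 129 130 129 129 125  85
  69  96 130 131 132 133 132 132]
280 [ 74 120 133 135 135 135 136 135 135 130 129 128 129 129 129 129 123  74
  69 102 132 132 133 135 134 133]
355 [112 141 142 142 143 143 144 143 125 129 130 130 130 130 130 127  98  68
  73 122 135 137 138 140 141 142]
400 [120 139 142 143 143 144 144 144 138 137 137 137 137 137 137 132  89  69
  95 139 143 140 142 144 145 143]
410 [123 140 143 143 143 144 144 144 138 136 136 137 136 136 136 131  79  68
  99 140 144 141 142 145 146 142]
[133 133 133 133 133 134 134 134 133 122 107 108 107 107 107 108 109 109
 109 109 110 110 110 109 109 108  99  85  79  77  81 110 126 129 130 129
 129 129 129 129]
[131 131 132 132 133 131 118  62  52  71 106 109 109 110 111 112 112 112
 113 114 114 114 114 115 115 115 121 133 135 135 135 135 136 136]
```

```bash
python3 - <<'E'
from h import *
P=[]
for i in range(4): P.append(get_obs()["eef_pos"]); s=shot("wrist")
s["e"]=s["e"]+np.mean(P,0)-P[-1]
L=plane(s,[(200,194.7),(265,193.9),(280,193.8),(355,193.4),(400,192.9),(410,192.7)],.075)
print(L)
B=plane(s,[(200,192.5),(280,191.6),(400,190.9)],.065);print("bottom back",B)
F=plane(s,[(200,184.),(280,184),(355,183.2),(400,183)],.075);print("fence inner",F)
d=L[0]-L[-1]; print("yaw",np.degrees(np.arctan2(d[0],-d[1])))
lug=plane(s,[(240.8,188),(364.5,188)],.082);print("lug inner",lug,np.linalg.norm(lug[0]-lug[1]))
Rt=q2R(get_obs()["eef_rot"]); p=np.mean(P,0)
print("tip pred",proj(s,[p+Rt@[0,0,.0772],p+Rt@[0,0,.0772-.055]]), "TCP",p)
E
python3 - <<'E'
import sys; sys.path.insert(0,'.')
from h import *
s=shot("wrist"); crop(s,280,195,360,255,9,"w4d.png")
E
```

```text
[[ 0.48266092 -0.1312224   0.075     ]
 [ 0.47636006 -0.06907215  0.075     ]
 [ 0.47499809 -0.05488711  0.075     ]
 [ 0.46827545  0.01578027  0.075     ]
 [ 0.46394315  0.05834239  0.075     ]
 [ 0.4628856   0.06784589  0.075     ]]
bottom back [[ 0.48322986 -0.13480524  0.065     ]
 [ 0.47534476 -0.05606674  0.065     ]
 [ 0.46413616  0.0607581   0.065     ]]
fence inner [[ 0.47218067 -0.13115249  0.075     ]
 [ 0.46553408 -0.05542992  0.075     ]
 [ 0.45848933  0.01463234  0.075     ]
 [ 0.45445203  0.05688355  0.075     ]]
yaw 5.673114231202166
lug inner [[ 0.47092113 -0.09060162  0.082     ]
 [ 0.46077611  0.02299419  0.082     ]] 0.11404791973412115
tip pred [[320.95423578 210.87007996]
 [321.10645721 240.03464861]] TCP [ 0.46458638 -0.01701128  0.23132681]
```

View pics/w4d.png

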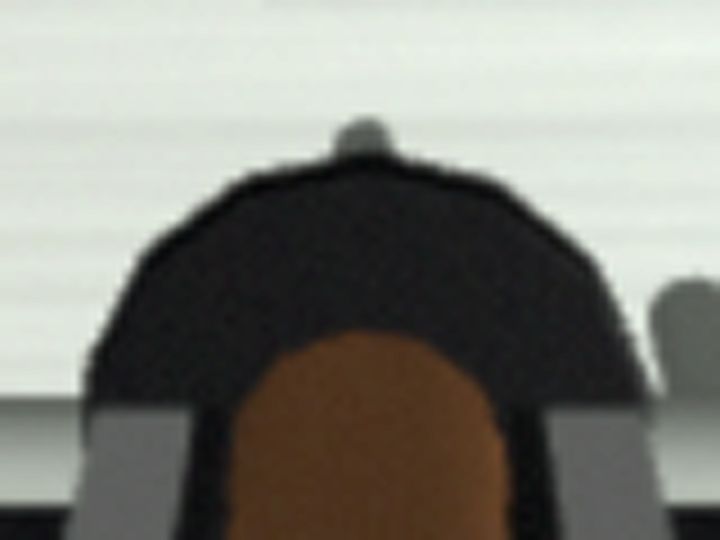

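```bash
python3 -m inch '[{"delta_pos":[-0.1,1.6,0],"rotation":[0,0,0]},{"delta_pos":[0,1.67,0],"rotation":[0,0,0]},{"delta_pos":[0,0,2],"rotation":[0,0,0]},{"delta_pos":[0,0,2],"rotation":[0,0,0]},{"delta_pos":[0,0,2],"rotation":[0,0,0]},{"delta_pos":[0,0,0.6],"rotation":[0,0,0]},{"delta_pos":[0,0,0],"rotation":[0,0,0]},{"delta_pos":[0,0,0],"rotation":[0,0,0]},{"delta_pos":[0,0,0],"rotation":[0,0,0]}]'; python3 st.py;python3 - <<'E'
from h import *
P=[]
for i in range(4): P.append(get_obs()["eef_pos"]); s=shot("wrist")
print(np.mean(P,0),np.std(P,0))
s["e"]=s["e"]+np.mean(P,0)-P[-1]
crop(s,240,130,400,250,5,"w5c.png")
Rt=q2R(get_obs()["eef_rot"]);p=np.mean(P,0)
print("tip",proj(s,[p+Rt@[0,0,.0772]]),"seam line",proj(s,[[.4682-.0945*y,-.0343+y*.9955,.065] for y in (.06,.05,.03,0)]))
E
```

```text
time_s: 7.05
eef_pos: [0.4635, 0.0154, 0.1665]
eef_rot: [0.001, -0.045, 0.999, -0.0]
wrist_force: [0.2, -0.5, -0.5]
opening: 0.17
7.05 pos [0.4635 0.0154 0.1665]
x_t [-0.996 -0.089 -0.002] y_t [-8.90e-02  9.96e-01 -6.00e-04] z_t [ 2.e-03 -5.e-04 -1.e+00]
F [ 0.23 -0.48 -0.53] T [0.01 0.02 0.03] op 0.17 q [-2.240e-01 -1.000e-03  1.943e+00  0.000e+00  1.198e+00 -1.884e+00]
[0.46335285 0.01544641 0.16629484] [1.20193451e-04 3.34721124e-05 1.47039234e-04]
tip [[320.9684303  210.82494535]] seam line [[333.85341548 201.82899424]
 [320.99141934 201.89177426]
 [295.27932763 202.01762324]
 [256.85482634 202.20656184]]
```

View pics/w5c.png

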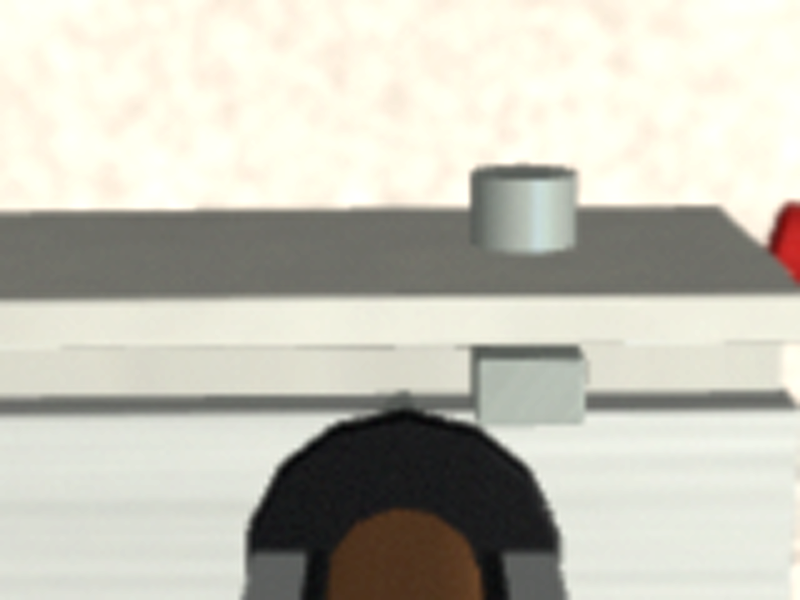

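```bash
python3 -m inch '[{"delta_pos":[0.06,0,0.5],"rotation":[0,0,0]},{"delta_pos":[0,0,0.5],"rotation":[0,0,0]},{"delta_pos":[0,0,0.5],"rotation":[0,0,0]},{"delta_pos":[0,0,0.3],"rotation":[0,0,0]},{"delta_pos":[0,0,0.3],"rotation":[0,0,0]},{"delta_pos":[0,0,0],"rotation":[0,0,0]},{"delta_pos":[0,0,0],"rotation":[0,0,0]}]'; python3 st.py;python3 - <<'E'
from h import *
P=[]
for i in range(4): P.append(get_obs()["eef_pos"]); s=shot("wrist")
print(np.mean(P,0),np.std(P,0),get_obs()["wrist_force"])
s["e"]=s["e"]+np.mean(P,0)-P[-1]
crop(s,240,130,400,250,5,"w6c.png")
E
```

```text
time_s: 7.95
eef_pos: [0.4621, 0.0156, 0.1443]
eef_rot: [-0.0, -0.045, 0.999, 0.0]
wrist_force: [-0.3, 0.5, -0.5]
opening: 0.17
7.95 pos [0.4621 0.0156 0.1443]
x_t [-9.96e-01 -8.91e-02  1.00e-04] y_t [-0.0891  0.996   0.    ] z_t [-1.e-04  0.e+00 -1.e+00]
F [-0.29  0.48 -0.51] T [-0.02  0.04 -0.02] op 0.17 q [-0.224  0.028  1.963 -0.     1.15  -1.884]
[0.46218707 0.01554848 0.14440708] [6.16019201e-05 8.05307012e-06 9.27220039e-05] [-0.04189494  0.50096555 -0.82198882]
```

View pics/w6c.png

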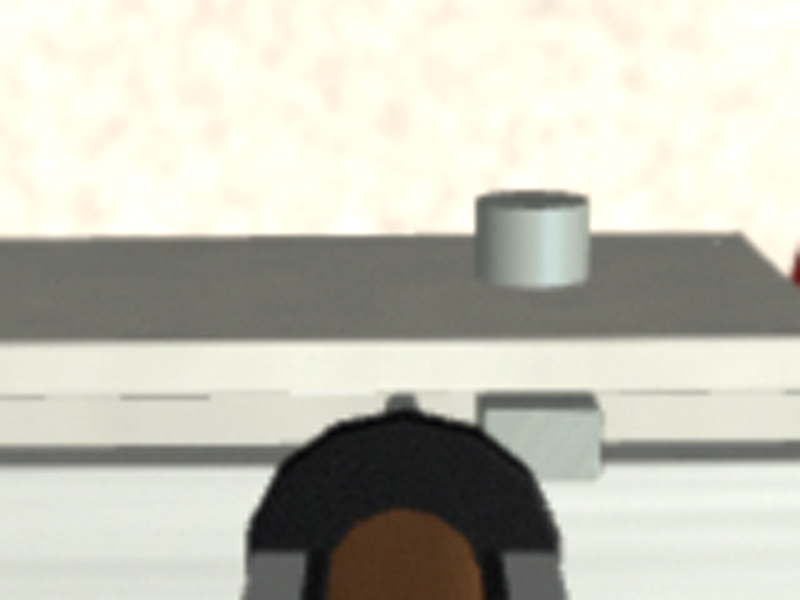

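```bash
python3 -m inch '[{"delta_pos":[-0.03,0,0.07],"rotation":[0,0,0]},{"delta_pos":[0,-0.1,0],"rotation":[0,0,0]},{"delta_pos":[0,-0.25,0],"rotation":[0,0,0]},{"delta_pos":[-0.01,-0.25,0],"rotation":[0,0,0]},{"delta_pos":[0,-0.25,0],"rotation":[0,0,0]},{"delta_pos":[0,-0.25,0],"rotation":[0,0,0]},{"delta_pos":[0,-0.25,0],"rotation":[0,0,0]},{"delta_pos":[-0.01,-0.25,0],"rotation":[0,0,0]},{"delta_pos":[0,-0.25,0],"rotation":[0,0,0]},{"delta_pos":[0,-0.25,0],"rotation":[0,0,0]}]'; python3 st.py;python3 - <<'E'
from h import *
s=shot("wrist");crop(s,240,130,400,250,5,"w7c.png")
E
```

```text
time_s: 9.15
eef_pos: [0.4644, -0.0055, 0.1436]
eef_rot: [-0.0, -0.045, 0.999, -0.0]
wrist_force: [-0.6, 0.8, -1.0]
opening: 0.169
9.15 pos [ 0.4644 -0.0055  0.1436]
x_t [-0.996 -0.089  0.   ] y_t [-0.089  0.996 -0.   ] z_t [-0. -0. -1.]
F [-0.61  0.78 -1.02] T [-0.06 -0.01  0.06] op 0.169 q [-0.268  0.034  1.959 -0.     1.149 -1.928]
```

View pics/w7c.png

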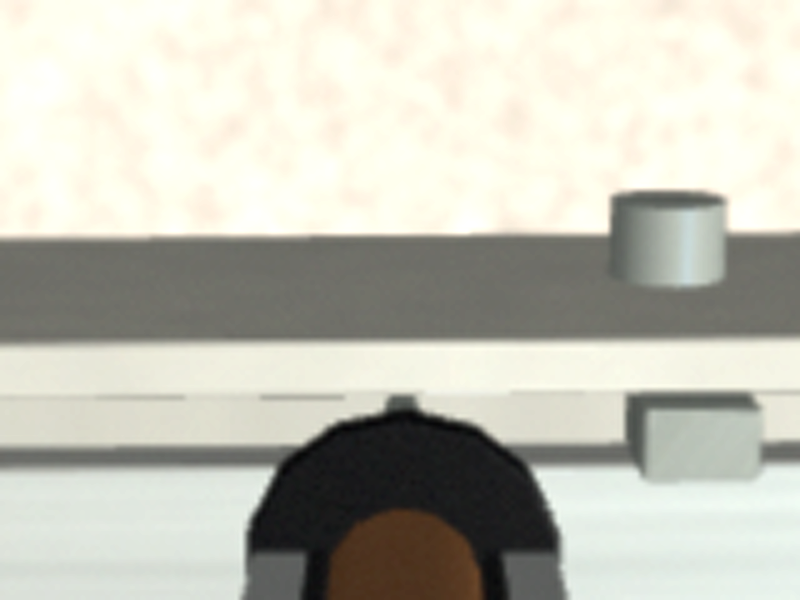

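```bash
python3 -m inch '[{"delta_pos":[-0.01,-0.25,0],"rotation":[0,0,0]},{"delta_pos":[0,-0.25,0],"rotation":[0,0,0]},{"delta_pos":[0,-0.25,0],"rotation":[0,0,0]},{"delta_pos":[-0.01,-0.25,0],"rotation":[0,0,0]},{"delta_pos":[0,-0.25,0],"rotation":[0,0,0]},{"delta_pos":[0,-0.25,0],"rotation":[0,0,0]},{"delta_pos":[0,-0.25,0],"rotation":[0,0,0]},{"delta_pos":[-0.01,-0.25,0],"rotation":[0,0,0]},{"delta_pos":[0,-0.25,0],"rotation":[0,0,0]},{"delta_pos":[0,-0.25,0],"rotation":[0,0,0]}]'; python3 st.py
python3 -m inch '[{"delta_pos":[-0.01,-0.25,0],"rotation":[0,0,0]},{"delta_pos":[0,-0.25,0],"rotation":[0,0,0]},{"delta_pos":[0,-0.25,0],"rotation":[0,0,0]},{"delta_pos":[-0.01,-0.25,0],"rotation":[0,0,0]},{"delta_pos":[0,-0.25,0],"rotation":[0,0,0]},{"delta_pos":[0,-0.25,0],"rotation":[0,0,0]},{"delta_pos":[0,-0.25,0],"rotation":[0,0,0]},{"delta_pos":[-0.01,-0.25,0],"rotation":[0,0,0]},{"delta_pos":[0,-0.25,0],"rotation":[0,0,0]},{"delta_pos":[0,-0.25,0],"rotation":[0,0,0]}]'; python3 st.py
python3 - <<'E'
from h import *
s=shot("wrist");crop(s,240,130,400,250,5,"w8c.png")
E
```

```text
time_s: 10.2
eef_pos: [0.467, -0.0304, 0.1436]
eef_rot: [0.0, -0.045, 0.999, -0.0]
wrist_force: [0.4, 0.1, -0.5]
opening: 0.169
10.2 pos [ 0.467  -0.0304  0.1436]
x_t [-0.996  -0.0891 -0.    ] y_t [-0.0891  0.996  -0.    ] z_t [ 0. -0. -1.]
F [ 0.4   0.15 -0.51] T [0.   0.02 0.01] op 0.169 q [-0.319  0.042  1.95  -0.     1.149 -1.979]
time_s: 11.2
eef_pos: [0.4695, -0.0553, 0.1436]
eef_rot: [0.0, -0.045, 0.999, -0.0]
wrist_force: [0.0, -0.2, -0.7]
opening: 0.174
11.2 pos [ 0.4695 -0.0553  0.1436]
x_t [-0.996  -0.0891 -0.    ] y_t [-0.0891  0.996  -0.    ] z_t [ 0. -0. -1.]
F [ 0.02 -0.16 -0.68] T [ 0.03  0.03 -0.  ] op 0.174 q [-0.369  0.053  1.939 -0.     1.149 -2.029]
```

View pics/w8c.png

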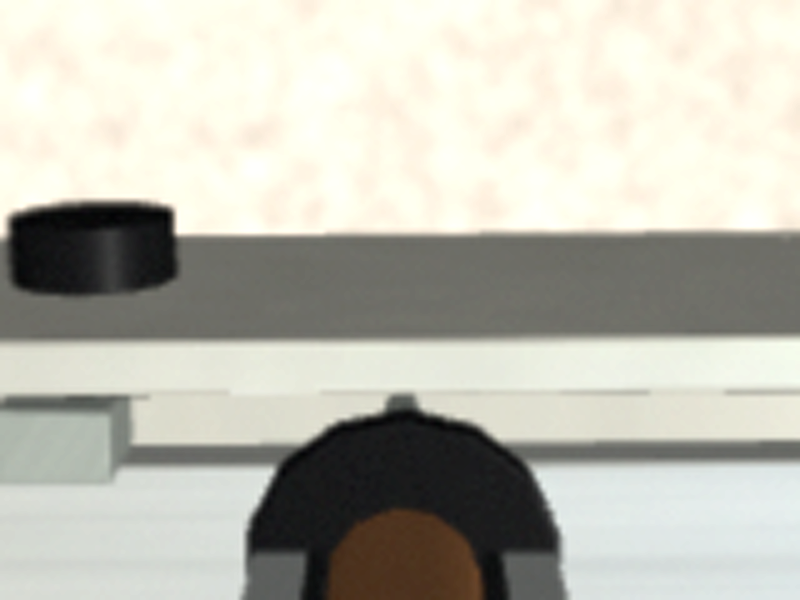

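```bash
python3 -m inch '[{"delta_pos":[-0.01,-0.25,0],"rotation":[0,0,0]},{"delta_pos":[0,-0.25,0],"rotation":[0,0,0]},{"delta_pos":[0,-0.25,0],"rotation":[0,0,0]},{"delta_pos":[-0.01,-0.25,0],"rotation":[0,0,0]},{"delta_pos":[0,-0.25,0],"rotation":[0,0,0]},{"delta_pos":[0,-0.25,0],"rotation":[0,0,0]},{"delta_pos":[0,-0.25,0],"rotation":[0,0,0]},{"delta_pos":[-0.01,-0.25,0],"rotation":[0,0,0]},{"delta_pos":[0,-0.25,0],"rotation":[0,0,0]},{"delta_pos":[0,-0.25,0],"rotation":[0,0,0]}]'
python3 -m inch '[{"delta_pos":[0,-0.25,0],"rotation":[0,0,0]},{"delta_pos":[0,-0.1,0],"rotation":[0,0,0]},{"delta_pos":[0,0,0],"rotation":[0,0,0]},{"delta_pos":[0,0,0],"rotation":[0,0,0]},{"delta_pos":[0,0,0],"rotation":[0,0,0]}]'; python3 st.py
python3 - <<'E'
from h import *
s=shot("wrist");crop(s,240,130,400,250,5,"w9c.png")
E
```

```text
time_s: 12.25
eef_pos: [0.472, -0.0802, 0.1436]
eef_rot: [-0.0, -0.045, 0.999, -0.0]
wrist_force: [-1.2, 0.0, -1.2]
opening: 0.172
time_s: 12.75
eef_pos: [0.4723, -0.0833, 0.1436]
eef_rot: [-0.0, -0.045, 0.999, 0.0]
wrist_force: [0.6, -0.4, 0.1]
opening: 0.175
12.75 pos [ 0.4723 -0.0833  0.1436]
x_t [-0.996  -0.0892  0.    ] y_t [-0.0892  0.996   0.    ] z_t [-0.  0. -1.]
F [ 0.56 -0.4   0.14] T [ 0.02  0.02 -0.01] op 0.175 q [-0.423  0.069  1.922  0.     1.15  -2.083]
```

View pics/w9c.png

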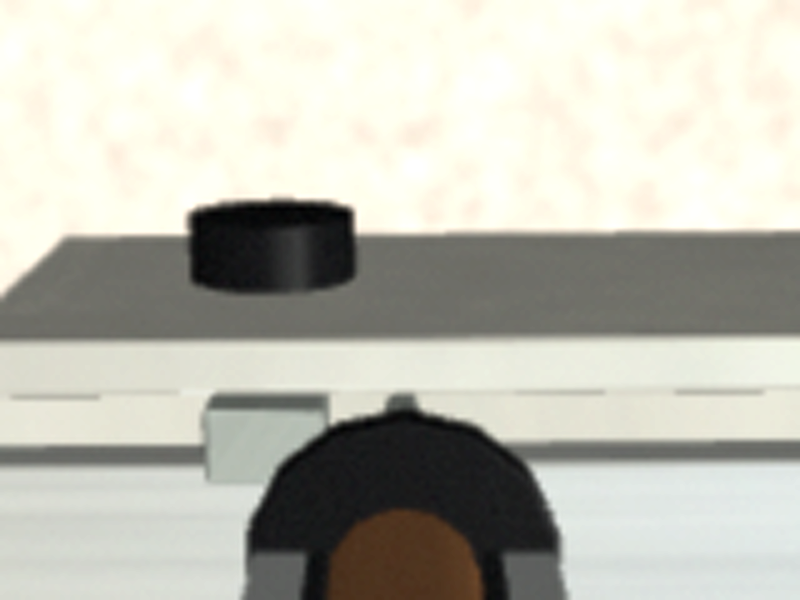

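```bash
for i in 1 2 ; do python3 -m inch '[{"delta_pos":[0,0,0.1],"rotation":[0,0,0]},{"delta_pos":[0,0,0],"rotation":[0,0,0]}]'; done
```

```text
time_s: 13.0
eef_pos: [0.4722, -0.0833, 0.1424]
eef_rot: [-0.0, -0.045, 0.999, 0.0]
wrist_force: [-0.8, -0.6, -1.3]
opening: 0.176
time_s: 13.2
eef_pos: [0.4726, -0.0834, 0.142]
eef_rot: [0.0, -0.045, 0.999, -0.0]
wrist_force: [-0.7, 0.3, 1.8]
opening: 0.172
```

```bash
python3 -m inch '[{"delta_pos":[0,0,-0.5],"rotation":[0,0,0]},{"delta_pos":[0,0,-2],"rotation":[0,0,0]},{"delta_pos":[0,0,-3],"rotation":[0,0,0]},{"delta_pos":[0,0,-3],"rotation":[0,0,0]},{"delta_pos":[0,0,-1],"rotation":[0,0,0]}]'
python3 -m inch '[{"delta_pos":[-0.7,3.8,0],"rotation":[0,0,0]},{"delta_pos":[-0.7,3.8,0],"rotation":[0,0,0]},{"delta_pos":[-0.7,3.8,0],"rotation":[0,0,0]},{"delta_pos":[-0.7,3.8,0],"rotation":[0,0,0]},{"delta_pos":[-0.7,3.8,0],"rotation":[0,0,0]},{"delta_pos":[-0.7,3.8,0],"rotation":[0,0,0]},{"delta_pos":[-0.7,3.8,0],"rotation":[0,0,0]},{"delta_pos":[-0.7,3.8,0],"rotation":[0,0,0]},{"delta_pos":[-0.7,3.8,0],"rotation":[0,0,0]},{"delta_pos":[-0.7,3.8,0],"rotation":[0,0,0]}]'
python3 -m inch '[{"delta_pos":[-0.08,0.43,0],"rotation":[0,0,0]},{"delta_pos":[0,0,0],"rotation":[0,0,0]},{"delta_pos":[0,0,0],"rotation":[0,0,0]},{"delta_pos":[0,0,0],"rotation":[0,0,0]}]'; python3 st.py
python3 - <<'E'
from h import *
s=shot("wrist");crop(s,240,130,400,250,5,"w10c.png")
E
```

```text
time_s: 13.7
eef_pos: [0.4738, -0.0841, 0.2399]
eef_rot: [0.002, -0.045, 0.999, -0.001]
wrist_force: [0.7, -1.0, -0.9]
opening: 0.169
time_s: 14.7
eef_pos: [0.5076, 0.3028, 0.2353]
eef_rot: [-0.001, -0.045, 0.999, -0.0]
wrist_force: [0.6, -0.4, 0.1]
opening: 0.172
time_s: 15.1
eef_pos: [0.5086, 0.3043, 0.2363]
eef_rot: [-0.0, -0.044, 0.999, -0.0]
wrist_force: [0.2, -0.5, -1.4]
opening: 0.17
15.1 pos [0.5086 0.3043 0.2363]
x_t [-9.962e-01 -8.760e-02  6.000e-04] y_t [-8.760e-02  9.962e-01 -5.000e-04] z_t [-5.e-04 -5.e-04 -1.e+00]
F [ 0.15 -0.5  -1.36] T [-0.01  0.07 -0.01] op 0.17 q [ 0.339  0.216  1.555 -0.     1.371 -1.319]
```

View pics/w10c.png

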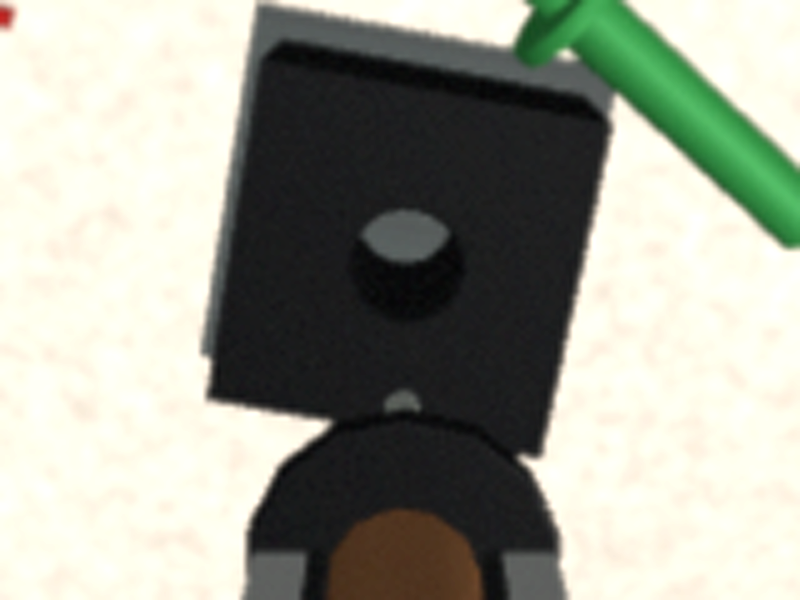

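```bash
python3 - <<'E'
from h import *
P=[]
for i in range(3): P.append(get_obs()["eef_pos"]); s=shot("wrist")
s["e"]=s["e"]+np.mean(P,0)-P[-1]
print(np.mean(P,0), plane(s,[(240+407/5-.4,130+265/5-.4)],.06), proj(s,[np.mean(P,0)+[0,0,-.0772]]))
E
```

```text
[0.50879699 0.30452956 0.23661839] [[0.50923732 0.30475567 0.06      ]] [[320.95995623 210.84704902]]
```

```bash
python3 -m inch '[{"delta_pos":[0,0,3],"rotation":[0,0,0]},{"delta_pos":[0,0,3],"rotation":[0,0,0]},{"delta_pos":[0,0,3],"rotation":[0,0,0]},{"delta_pos":[0,0,2],"rotation":[0,0,0]},{"delta_pos":[0,0,2],"rotation":[0,0,0]},{"delta_pos":[0,0,1.5],"rotation":[0,0,0]},{"delta_pos":[0,0,0.7],"rotation":[0,0,0]},{"delta_pos":[0,0,0],"rotation":[0,0,0]},{"delta_pos":[0,0,0],"rotation":[0,0,0]}]'; python3 st.py
```

```text
time_s: 16.2
eef_pos: [0.5093, 0.3058, 0.0854]
eef_rot: [0.001, -0.045, 0.999, 0.0]
wrist_force: [0.7, -0.0, -0.9]
opening: 0.17
16.2 pos [0.5093 0.3058 0.0854]
x_t [-0.996  -0.089  -0.0013] y_t [-8.90e-02  9.96e-01  3.00e-04] z_t [ 1.2e-03  4.0e-04 -1.0e+00]
F [ 0.68 -0.02 -0.9 ] T [ 0.03  0.01 -0.03] op 0.17 q [ 0.341  0.388  1.666 -0.     1.087 -1.319]
```

```bash
python3 -m inch '[{"delta_pos":[0,0,0.15],"rotation":[0,0,0]},{"delta_pos":[0,0,0.1],"rotation":[0,0,0]},{"delta_pos":[0,0,0],"rotation":[0,0,0]}]'; python3 -m inch '[{"delta_pos":[0,0,0],"rotation":[0,0,0]},{"delta_pos":[0,0,0],"rotation":[0,0,0]},{"delta_pos":[0,0,0],"rotation":[0,0,0]},{"delta_pos":[0,0,0],"rotation":[0,0,0]},{"delta_pos":[0,0,0],"rotation":[0,0,0]},{"delta_pos":[0,0,0],"rotation":[0,0,0]}]' 5; python3 st.py
python3 - <<'E'
from h import *
s=shot("wrist"); cv2.imwrite("pics/w11.png",s["img"])
E
```

```text
time_s: 16.5
eef_pos: [0.5088, 0.3058, 0.0825]
eef_rot: [0.0, -0.045, 0.999, 0.0]
wrist_force: [0.3, -1.5, -0.3]
opening: 0.169
time_s: 17.1
eef_pos: [0.5086, 0.3057, 0.0821]
eef_rot: [0.0, -0.045, 0.999, 0.0]
wrist_force: [-0.8, -0.4, 0.2]
opening: 0.588
17.1 pos [0.5086 0.3057 0.0821]
x_t [-9.96e-01 -8.91e-02 -1.00e-04] y_t [-0.0891  0.996   0.    ] z_t [ 1.e-04  0.e+00 -1.e+00]
F [-0.84 -0.41  0.21] T [0.09 0.01 0.03] op 0.588 q [ 0.341  0.393  1.667  0.     1.081 -1.319]
```

View pics/w11.png

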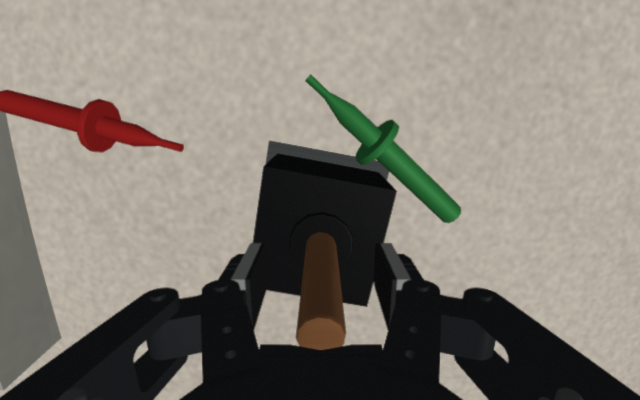

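```bash
python3 -m inch '[{"delta_pos":[0,0,-1],"rotation":[0,0,0]},{"delta_pos":[0,0,-3],"rotation":[0,0,0]},{"delta_pos":[0,0,-4],"rotation":[0,0,0]},{"delta_pos":[0,0,-4],"rotation":[0,0,0]},{"delta_pos":[0,0,-3],"rotation":[0,0,0]},{"delta_pos":[0,0,-1],"rotation":[0,0,0]},{"delta_pos":[0,0,0],"rotation":[0,0,0]}]'
python3 - <<'E'
from h import *
s=shot("wrist"); cv2.imwrite("pics/w12.png",s["img"])
E
python3 -m inch '[{"delta_pos":[0.32,-3.72,0],"rotation":[0,0,0]},{"delta_pos":[0.32,-3.72,0],"rotation":[0,0,0]},{"delta_pos":[0.32,-3.72,0],"rotation":[0,0,0]},{"delta_pos":[0.32,-3.72,0],"rotation":[0,0,0]},{"delta_pos":[0.32,-3.72,0],"rotation":[0,0,0]},{"delta_pos":[0.32,-3.72,0],"rotation":[0,0,0]},{"delta_pos":[0.32,-3.72,0],"rotation":[0,0,0]},{"delta_pos":[0.32,-3.72,0],"rotation":[0,0,0]},{"delta_pos":[0.32,-3.72,0],"rotation":[0,0,0]}]'
python3 -m inch '[{"delta_pos":[0,0,0],"rotation":[0,0,0.143]},{"delta_pos":[0,0,0],"rotation":[0,0,0.143]},{"delta_pos":[0,0,0],"rotation":[0,0,0.143]},{"delta_pos":[0,0,0],"rotation":[0,0,0.143]},{"delta_pos":[0,0,0],"rotation":[0,0,0.143]},{"delta_pos":[0,0,0],"rotation":[0,0,0.143]},{"delta_pos":[0,0,0],"rotation":[0,0,0.143]},{"delta_pos":[0,0,0],"rotation":[0,0,0.143]},{"delta_pos":[0,0,0],"rotation":[0,0,0.143]},{"delta_pos":[0,0,0],"rotation":[0,0,0.143]}]'
python3 -m inch '[{"delta_pos":[0,0,0],"rotation":[0,0,0.14]},{"delta_pos":[0,0,0],"rotation":[0,0,0]},{"delta_pos":[0,0,0],"rotation":[0,0,0]},{"delta_pos":[0,0,0],"rotation":[0,0,0]}]'; python3 st.py
python3 - <<'E'
from h import *
s=shot("wrist"); cv2.imwrite("pics/w13.png",s["img"])
print(proj(s,[[.51,-.0303,.122],[.51-.06*.094,-.0303+.06,.115],[.51+.06*.094,-.0303-.06,.115]]))
E
```

```text
time_s: 17.85
eef_pos: [0.5095, 0.306, 0.2444]
eef_rot: [0.002, -0.045, 0.999, 0.001]
wrist_force: [0.6, -0.1, 0.0]
opening: 0.587
time_s: 18.8
eef_pos: [0.5082, -0.0315, 0.2395]
eef_rot: [-0.002, -0.045, 0.999, 0.001]
wrist_force: [0.1, 0.2, -0.7]
opening: 0.586
time_s: 19.8
eef_pos: [0.5084, -0.03, 0.2394]
eef_rot: [-0.002, 0.624, 0.782, -0.001]
wrist_force: [0.2, -0.2, 0.2]
opening: 0.586
time_s: 20.2
eef_pos: [0.5093, -0.0302, 0.2412]
eef_rot: [-0.001, 0.674, 0.739, -0.0]
wrist_force: [-1.1, 1.3, 0.6]
opening: 0.583
20.2 pos [ 0.5093 -0.0302  0.2412]
x_t [-9.260e-02  9.957e-01  6.000e-04] y_t [ 0.9957  0.0926 -0.0015] z_t [-1.6e-03  5.0e-04 -1.0e+00]
F [-1.06  1.33  0.62] T [-0.03 -0.02  0.02] op 0.583 q [-0.292  0.027  1.755  0.     1.361 -0.385]
[[321.28568178 196.36499637]
 [321.27350081 121.71749244]
 [321.28097979 259.30337094]]
```

View pics/w12.png

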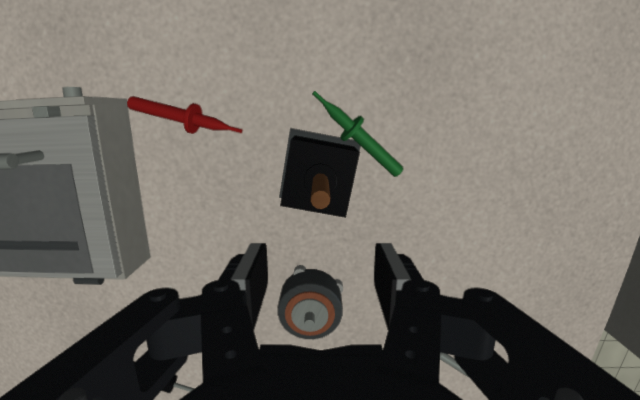

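View pics/w13.png

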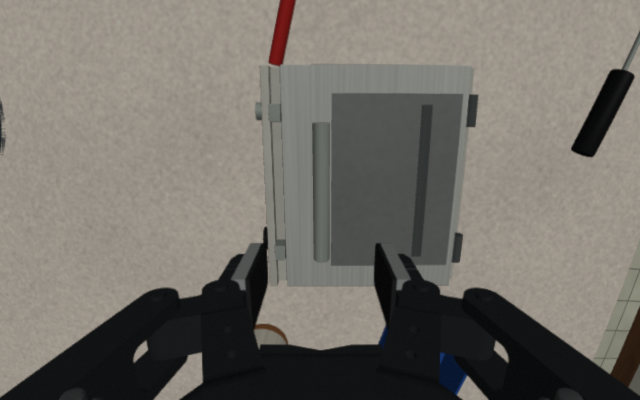

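```bash
python3 -m inch '[{"delta_pos":[0,0.05,3],"rotation":[0,0,0]},{"delta_pos":[0,0,3],"rotation":[0,0,0]},{"delta_pos":[0,0,3],"rotation":[0,0,0]},{"delta_pos":[0,0,2],"rotation":[0,0,0]},{"delta_pos":[0,0,2],"rotation":[0,0,0]},{"delta_pos":[0,0,1.4],"rotation":[0,0,0]},{"delta_pos":[0,0,0.2],"rotation":[0,0,0]},{"delta_pos":[0,0,0],"rotation":[0,0,0]},{"delta_pos":[0,0,0],"rotation":[0,0,0]}]'; python3 st.py
python3 - <<'E'
from h import *
s=shot("wrist"); cv2.imwrite("pics/w14.png",s["img"])
E
```

```text
time_s: 21.15
eef_pos: [0.5111, -0.0306, 0.0971]
eef_rot: [0.001, 0.674, 0.738, 0.0]
wrist_force: [-1.0, -0.1, -0.0]
opening: 0.586
21.15 pos [ 0.5111 -0.0306  0.0971]
x_t [-9.020e-02  9.959e-01 -7.000e-04] y_t [0.9959 0.0902 0.0017] z_t [ 1.7e-03 -5.0e-04 -1.0e+00]
F [-0.98 -0.08 -0.01] T [-0.02  0.05  0.05] op 0.586 q [-0.292  0.208  1.873 -0.     1.058 -0.382]
```

View pics/w14.png

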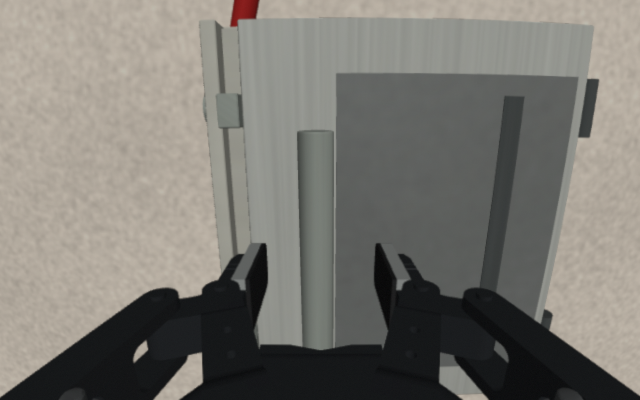

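```bash
python3 -m inch '[{"delta_pos":[0,-0.12,0.2],"rotation":[0,0,0]},{"delta_pos":[0,0,0],"rotation":[0,0,0]}]'; python3 -m inch '[{"delta_pos":[0,0,0],"rotation":[0,0,0]},{"delta_pos":[0,0,0],"rotation":[0,0,0]},{"delta_pos":[0,0,0],"rotation":[0,0,0]},{"delta_pos":[0,0,0],"rotation":[0,0,0]},{"delta_pos":[0,0,0],"rotation":[0,0,0]},{"delta_pos":[0,0,0],"rotation":[0,0,0]},{"delta_pos":[0,0,0],"rotation":[0,0,0]},{"delta_pos":[0,0,0],"rotation":[0,0,0]}]' 0; python3 st.py
```

```text
time_s: 21.4
eef_pos: [0.5091, -0.0305, 0.0944]
eef_rot: [0.0, 0.675, 0.738, 0.0]
wrist_force: [0.3, -0.3, -0.3]
opening: 0.584
time_s: 22.2
eef_pos: [0.5093, -0.0304, 0.0943]
eef_rot: [0.0, 0.675, 0.738, 0.0]
wrist_force: [0.9, 0.2, 1.7]
opening: 0.143
22.2 pos [ 0.5093 -0.0304  0.0943]
x_t [-8.99e-02  9.96e-01 -1.00e-04] y_t [9.96e-01 8.99e-02 6.00e-04] z_t [ 6.e-04 -1.e-04 -1.e+00]
F [0.94 0.17 1.72] T [ 0.12 -0.3   0.06] op 0.143 q [-0.293  0.21   1.878  0.     1.053 -0.383]
```

```bash
python3 -m inch '[{"delta_pos":[0,0.03,-0.1],"rotation":[0,0,0]},{"delta_pos":[0,0.04,-0.1],"rotation":[0,0,0]},{"delta_pos":[0,0.04,-0.1],"rotation":[0,0,0]},{"delta_pos":[0,0,0],"rotation":[0,0,0]}]' ;python3 st.py;  python3 -m inch '[{"delta_pos":[0,0.04,-0.1],"rotation":[0,0,0]},{"delta_pos":[0,0.04,-0.1],"rotation":[0,0,0]},{"delta_pos":[0,0.04,-0.1],"rotation":[0,0,0]},{"delta_pos":[0,0,0],"rotation":[0,0,0]}]';python3 st.py
```

```text
time_s: 22.6
eef_pos: [0.5095, -0.0304, 0.0951]
eef_rot: [-0.0, 0.675, 0.738, -0.0]
wrist_force: [7.5, -1.5, -16.2]
opening: 0.138
22.6 pos [ 0.5095 -0.0304  0.0951]
x_t [-8.97e-02  9.96e-01  3.00e-04] y_t [ 0.996   0.0897 -0.0012] z_t [-1.2e-03  2.0e-04 -1.0e+00]
F [  7.48  -1.52 -16.19] T [-0.25 -1.28  0.05] op 0.138 q [-0.292  0.21   1.876 -0.     1.057 -0.382]
time_s: 23.0
eef_pos: [0.5103, -0.0303, 0.0974]
eef_rot: [-0.001, 0.675, 0.738, -0.001]
wrist_force: [9.3, -2.8, -21.6]
opening: 0.138
23.0 pos [ 0.5103 -0.0303  0.0974]
x_t [-8.95e-02  9.96e-01  5.00e-04] y_t [ 0.996   0.0895 -0.0021] z_t [-2.2e-03  3.0e-04 -1.0e+00]
F [  9.34  -2.81 -21.58] T [-0.41 -1.3   0.08] op 0.138 q [-0.292  0.209  1.872 -0.     1.063 -0.381]
```

```bash
for i in 1 2 3; do python3 -m inch '[{"delta_pos":[0,0.04,-0.1],"rotation":[0,0,0]},{"delta_pos":[0,0.05,-0.1],"rotation":[0,0,0]},{"delta_pos":[0,0.05,-0.1],"rotation":[0,0,0]},{"delta_pos":[0,0,0],"rotation":[0,0,0]}]' ;done; python3 st.py
python3 - <<'E'
from h import *
s=shot("wrist"); cv2.imwrite("pics/w15.png",s["img"])
E
```

```text
time_s: 23.4
eef_pos: [0.5113, -0.0302, 0.1001]
eef_rot: [-0.001, 0.675, 0.738, -0.001]
wrist_force: [9.1, -2.9, -21.5]
opening: 0.14
time_s: 23.8
eef_pos: [0.5125, -0.0301, 0.103]
eef_rot: [-0.002, 0.675, 0.738, -0.001]
wrist_force: [8.5, -3.2, -20.8]
opening: 0.14
time_s: 24.2
eef_pos: [0.5139, -0.0299, 0.1065]
eef_rot: [-0.001, 0.675, 0.738, -0.001]
wrist_force: [6.2, -3.1, -15.1]
opening: 0.14
24.2 pos [ 0.5139 -0.0299  0.1065]
x_t [-8.97e-02  9.96e-01  7.00e-04] y_t [ 0.996   0.0898 -0.0037] z_t [-3.7e-03  3.0e-04 -1.0e+00]
F [  6.19  -3.06 -15.09] T [-0.33 -0.82  0.12] op 0.14 q [-2.890e-01  2.030e-01  1.857e+00 -1.000e-03  1.085e+00 -3.780e-01]
```

View pics/w15.png

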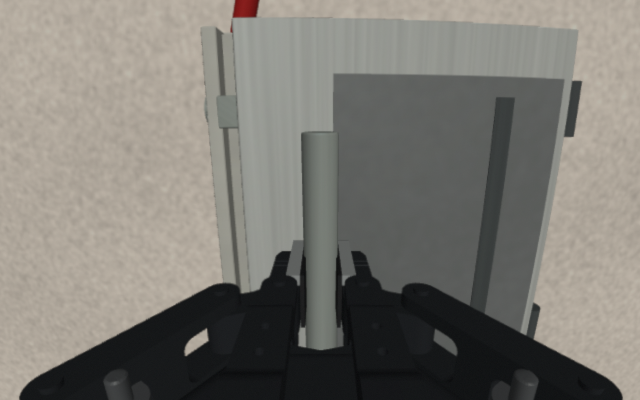

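```bash
for i in 1 2; do python3 -m inch '[{"delta_pos":[0,0.05,-0.1],"rotation":[0,0,0]},{"delta_pos":[0,0.05,-0.1],"rotation":[0,0,0]},{"delta_pos":[0,0.05,-0.1],"rotation":[0,0,0]},{"delta_pos":[0,0,0],"rotation":[0,0,0]}]' ;done; python3 -m inch '[{"delta_pos":[0,0,0],"rotation":[0,0,0]},{"delta_pos":[0,0,0],"rotation":[0,0,0]}]'; python3 st.py
```

```text
time_s: 24.65
eef_pos: [0.5154, -0.0298, 0.1097]
eef_rot: [-0.001, 0.675, 0.738, -0.001]
wrist_force: [5.1, -2.1, -13.5]
opening: 0.141
time_s: 25.05
eef_pos: [0.5169, -0.0296, 0.1128]
eef_rot: [-0.002, 0.675, 0.738, -0.001]
wrist_force: [4.0, -1.1, -12.6]
opening: 0.144
time_s: 25.25
eef_pos: [0.5169, -0.0296, 0.1128]
eef_rot: [-0.002, 0.675, 0.738, -0.001]
wrist_force: [4.9, -2.2, -12.7]
opening: 0.14
25.25 pos [ 0.5169 -0.0296  0.1128]
x_t [-8.98e-02  9.96e-01  7.00e-04] y_t [ 0.9959  0.0898 -0.0038] z_t [-3.8e-03  3.0e-04 -1.0e+00]
F [  4.89  -2.18 -12.75] T [-0.35 -0.42  0.13] op 0.14 q [-2.860e-01  2.000e-01  1.846e+00 -1.000e-03  1.100e+00 -3.760e-01]
```

```bash
python3 - <<'E'
from h import *
s=shot("wrist"); cv2.imwrite("pics/w16.png",s["img"])
t=shot("scene"); crop(t,230,110,500,310,2.9,"s16.png")
T=np.array([.5100+.045*.9956,-.0303+.045*.094]);th=np.radians(5.4);fx=np.array([np.cos(th),np.sin(th)]);fy=np.array([-fx[1],fx[0]])
for phi in (0,.08,.14,.2):
    c,sn=np.cos(phi),np.sin(phi)
    out=[]
    for x,y,z in [(-.179,.11,.012),(-.142,.06,.052+.007)]:
        X=-.097*-1+ x*c+z*sn; Z=.063+ -x*sn+z*c
        out.append(np.r_[T+fx*(X)+fy*y,Z])
    print(phi,"wrist corner,bar",proj(s,out).round(1).tolist(),"scene",((proj(t,out)-[230,110])*2.9).round(0).tolist())
E
```

```text
0 wrist corner,bar [[234.0, 27.8], [302.1, 130.0]] scene [[419.0, 238.0], [337.0, 191.0]]
0.08 wrist corner,bar [[229.4, 20.1], [314.3, 131.4]] scene [[420.0, 226.0], [334.0, 184.0]]
0.14 wrist corner,bar [[227.1, 13.5], [326.7, 132.6]] scene [[420.0, 217.0], [331.0, 179.0]]
0.2 wrist corner,bar [[226.1, 5.9], [342.3, 133.9]] scene [[420.0, 209.0], [327.0, 174.0]]
```

View pics/w16.png

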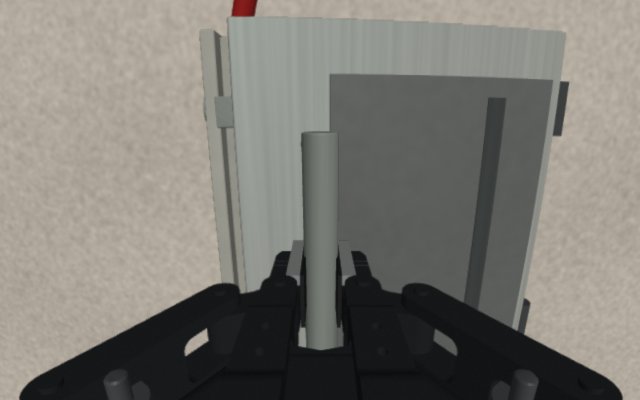

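View pics/s16.png

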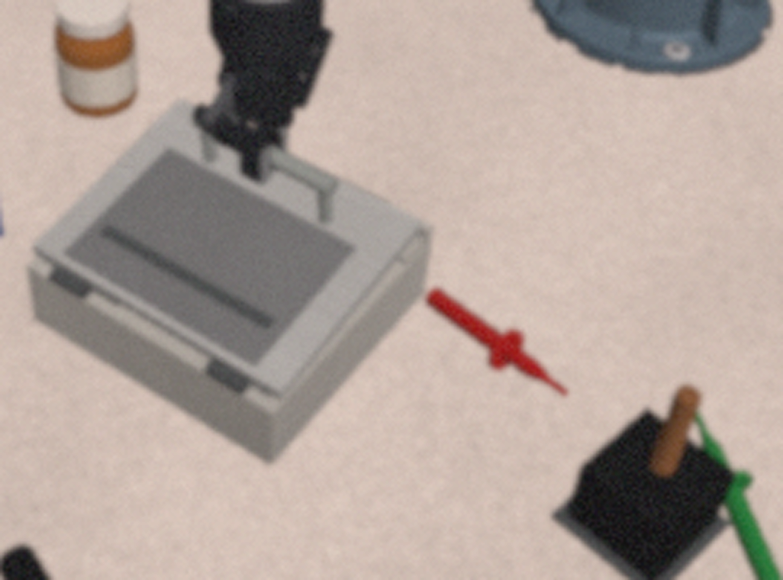

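```bash
python3 -m inch '[{"delta_pos":[0,0.05,-0.1],"rotation":[0,0,0]},{"delta_pos":[0,0.05,-0.1],"rotation":[0,0,0]},{"delta_pos":[0,0.05,-0.1],"rotation":[0,0,0]},{"delta_pos":[0,0.05,-0.1],"rotation":[0,0,0]},{"delta_pos":[0,0,0],"rotation":[0,0,0]},{"delta_pos":[0,0,0],"rotation":[0,0,0]},{"delta_pos":[0,0,0],"rotation":[0,0,0]}]';  python3 - <<'E'
from h import *
s=shot("wrist"); cv2.imwrite("pics/w17.png",s["img"])
T=np.array([.5100+.045*.9956,-.0303+.045*.094]);th=np.radians(5.4);fx=np.array([np.cos(th),np.sin(th)]);fy=np.array([-fx[1],fx[0]])
for phi in (.08,.11,.14,.17):
    c,sn=np.cos(phi),np.sin(phi); x,y,z=-.179,.11,.012
    print(phi,proj(s,[np.r_[T+fx*(.097+x*c+z*sn)+fy*y,.063-x*sn+z*c]]).round(1))
E
python3 -m inch '[{"delta_pos":[0,0,0],"rotation":[0,0,0]},{"delta_pos":[0,0,0],"rotation":[0,0,0]},{"delta_pos":[0,0,0],"rotation":[0,0,0]},{"delta_pos":[0,0,0],"rotation":[0,0,0]},{"delta_pos":[0,0,0],"rotation":[0,0,0]},{"delta_pos":[0,0,0],"rotation":[0,0,0]},{"delta_pos":[0,0,0],"rotation":[0,0,0]},{"delta_pos":[0,0,0],"rotation":[0,0,0]},{"delta_pos":[0,0,0],"rotation":[0,0,0]},{"delta_pos":[0,0,0],"rotation":[0,0,0]}]';  python3 st.py; python3 - <<'E'
from h import *
s=shot("wrist"); cv2.imwrite("pics/w18.png",s["img"])
a=cv2.imread("pics/w17.png"); 
print(cv2.absdiff(a,s["img"])[0:220,200:600].mean(), cv2.phaseCorrelate(np.float32(cv2.cvtColor(a[10:130,200:600],6)),np.float32(cv2.cvtColor(s["img"][10:130,200:600],6))))
E
```

```text
time_s: 26.05
eef_pos: [0.5198, -0.0294, 0.1184]
eef_rot: [-0.001, 0.675, 0.738, -0.0]
wrist_force: [1.6, -0.9, -8.1]
opening: 0.143
0.08 [[226.4  23.3]]
0.11 [[225.1  20.3]]
0.14 [[224.1  17.1]]
0.17 [[223.3  13.7]]
time_s: 27.1
eef_pos: [0.5202, -0.0293, 0.119]
eef_rot: [-0.0, 0.675, 0.738, -0.0]
wrist_force: [-3.1, -0.5, -5.2]
opening: 0.14
27.1 pos [ 0.5202 -0.0293  0.119 ]
x_t [-8.990e-02  9.959e-01  2.000e-04] y_t [ 9.959e-01  8.990e-02 -7.000e-04] z_t [-7.e-04  1.e-04 -1.e+00]
F [-3.14 -0.47 -5.24] T [-0.18  0.66  0.03] op 0.14 q [-0.284  0.195  1.837 -0.     1.111 -0.374]
1.4463257575757575 ((-0.8963378684989038, 0.006349902510606853), 0.9751310397783916)
```

View pics/w18.png

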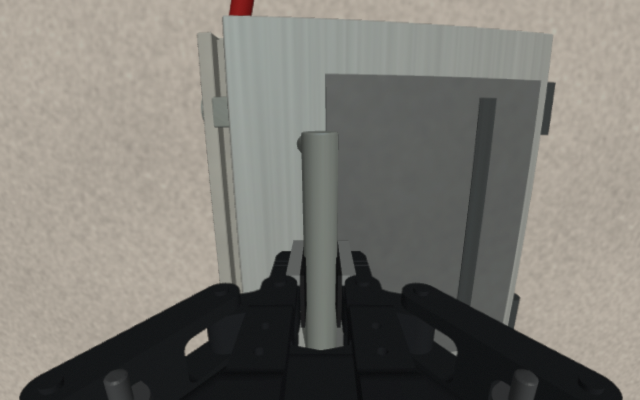

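```bash
for i in 1 2; do python3 -m inch '[{"delta_pos":[0,0,0],"rotation":[0,0,0]},{"delta_pos":[0,0,0],"rotation":[0,0,0]},{"delta_pos":[0,0,0],"rotation":[0,0,0]},{"delta_pos":[0,0,0],"rotation":[0,0,0]},{"delta_pos":[0,0,0],"rotation":[0,0,0]},{"delta_pos":[0,0,0],"rotation":[0,0,0]},{"delta_pos":[0,0,0],"rotation":[0,0,0]},{"delta_pos":[0,0,0],"rotation":[0,0,0]},{"delta_pos":[0,0,0],"rotation":[0,0,0]},{"delta_pos":[0,0,0],"rotation":[0,0,0]}]'; done; python3 - <<'E'
from h import *
o=get_obs();print(o["eef_pos"],o["wrist_force"])
s=shot("wrist"); cv2.imwrite("pics/w19.png",s["img"])
a=cv2.imread("pics/w18.png"); f=lambda m:np.float32(cv2.cvtColor(m,6))
print(cv2.phaseCorrelate(f(a[10:130,200:600]),f(s["img"][10:130,200:600])))
T=np.array([.5100+.045*.9956,-.0303+.045*.094]);th=np.radians(5.4);fx=np.array([np.cos(th),np.sin(th)]);fy=np.array([-fx[1],fx[0]])
for phi in (.08,.11,.14,.17):
    c,sn=np.cos(phi),np.sin(phi); 
    print(phi,proj(s,[np.r_[T+fx*(.097+x*c+z*sn)+fy*y,.063-x*sn+z*c] for x,y,z in [(-.179,.11,.012),(-.006,.11,.012)]]).round(1).tolist())
crop(s,200,5,280,65,9,"w19c.png")
t=shot("scene");crop(t,230,110,500,310,2.9,"s19.png")
E
```

```text
time_s: 28.15
eef_pos: [0.5202, -0.0293, 0.119]
eef_rot: [-0.0, 0.675, 0.738, -0.0]
wrist_force: [-4.2, -0.9, -2.8]
opening: 0.14
time_s: 29.15
eef_pos: [0.5202, -0.0294, 0.119]
eef_rot: [-0.0, 0.675, 0.738, -0.0]
wrist_force: [-5.2, -0.0, -3.2]
opening: 0.139
[ 0.52022071 -0.0293516   0.11903891] [-5.24218238 -0.02577491 -3.23269882]
((-0.03232644225286663, 0.023001925436958004), 0.9931182692845663)
0.08 [[225.8, 23.5], [551.1, 34.4]]
0.11 [[224.5, 20.6], [551.9, 34.4]]
0.14 [[223.5, 17.4], [552.7, 34.3]]
0.17 [[222.7, 14.0], [553.5, 34.3]]
```

View pics/w19c.png

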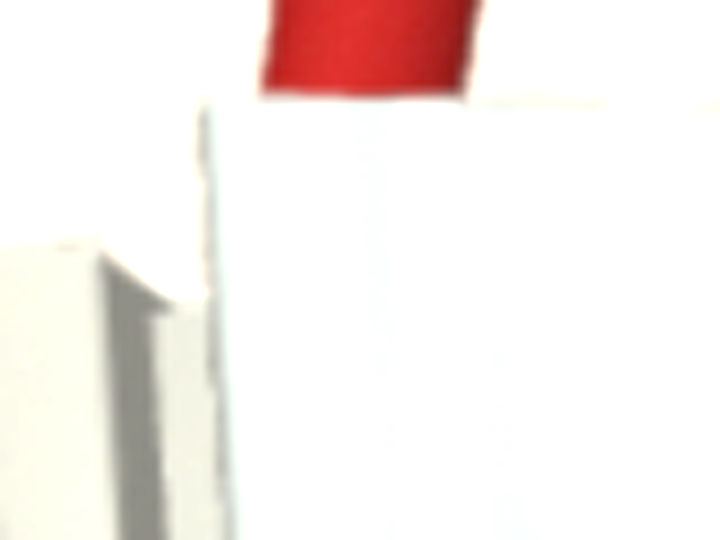

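View pics/s19.png

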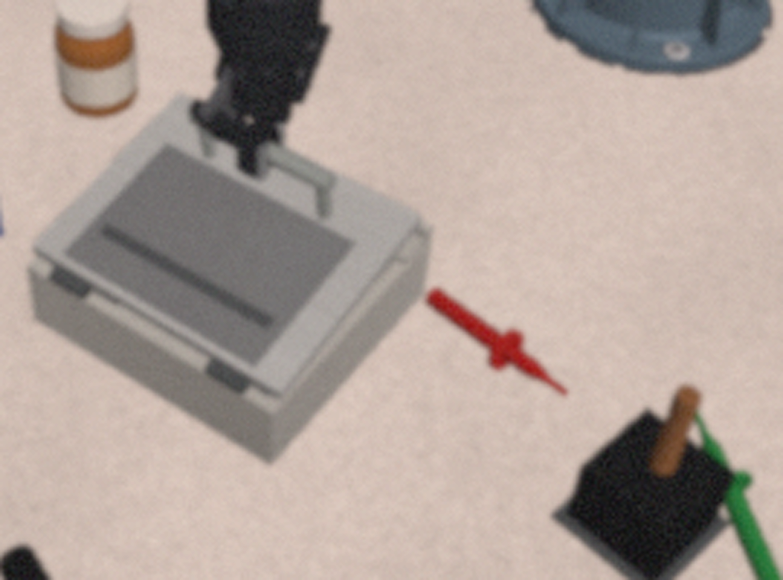

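```bash
python3 -c "
from bench import hand_in,get_obs
print(hand_in()); o=get_obs(); print(o['time_s'],o['eef_pos'],o['wrist_force'],o['opening'])"
```

```text
the job is handed in; nothing more can be done
None
the job is handed in; nothing more can be done
```

I carried out all the steps and handed the job in at about 29 s. `hand_in()` gives no verdict, so the results below are from my own measurements.

- **Seam:** I drew the pick's tip along the groove from about +50 mm to about -50 mm at 2.5 cm/s. A light touch at the right end put the floor about 1.4 mm below the tip, and the images showed the tip centred in the groove.
- **Pick:** It hangs upright in its stand again. The last scene and wrist pictures show it there, let go.
- **Lid:** The seal gave at about 21 N of upward pull. The lid's front-left corner in the wrist image puts it at about 0.15 rad, with the front edge about 26 mm up. It was motionless over the last 2 s, held by the bar.

Three checks were not clean:
- **Lid height:** The gripper rose about 4 mm more than the lid angle accounts for, so the bar probably slipped slightly in the pads while the seal was breaking. The pull then relaxed from about 13 N to 3 N and settled.
- **Look-alikes:** The red and green look-alikes, upright at the start, were lying over after my first approach. I felt no contact and never went for them. Another object may have been bumped without my feeling it, but I saw no sign of that.
- **Bystanders:** I did not measure the jar, motor and bin at the end. No move went near them, and in the last pictures that show them they looked to be where they started.

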